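# Pack the levelling wedges head to tail in their rack

## Task

Pack the two loose teal levelling wedges into the empty half of the white rack beside the two already there, lying flat and alternately head to tail so that the four fill it, and push each one in under the bar until it is fully home and flush with the rack's open front. Leave the lens and the other camera things where they are.

Things in the scene. Friction and masses are not known exactly. Their poses are not given: they have to be found in the camera images.
- rack: White U-shaped rack fixed to the credenza: side and back walls 28 mm tall, 8 mm thick, no floor. Inside 102 mm deep (x -51 to +51 mm) by 124 mm wide (y -62 to +62 mm); origin at the centre of the inside, at table height. Open front at x = -51 mm, facing the robot roughly; back wall at x = +51. Its y > 0 half already holds wedge_a and wedge_b; the y < 0 half, about 62 mm wide, is empty.
- rack_bar (a point): Centre of the underside of the aluminium bar across the rack, 37 mm above the table, 19 mm behind the rack's centre (axes as the rack's). The bar is 22 mm wide (along x) and 5 mm thick; wedges get under it only by sliding in from the open front.
- wedge_a: Teal plastic wedge, 30 mm tall, same shape as wedge_c. Already home in the rack against the +y wall: thick end at the back, its x axis pointing to the rack's -x. Loose; may shift a little.
- wedge_b: Teal plastic wedge, same shape as wedge_c. Already home beside wedge_a: thin end at the back, its x axis along the rack's +x, its square side near the rack's y = 0, facing the empty half. Loose; may shift a little.
- wedge_c: Loose teal wedge, 80 to 150 g, 30 mm tall, 100 mm long. From above a right-angled trapezoid: thick end (40 mm, white stripe on top) at x = -50, thin end (20 mm) at x = +50; square side straight along y = -20, sloping side from y = +20 at the thick end to y = 0 at the thin end. Origin on the underside, mid length, 20 mm from the square side; z up. Lies to one side of the rack.
- wedge_d: Loose teal wedge, same as wedge_c and interchangeable with it, at the other side of the rack. The two fill the empty half as a and b fill theirs: one thick end to the back with its square side along wedge_b, the other thin end to the back with its square side along the rack's -y wall. The one with its thick end to the back must go in first; it cannot pass the opening left by the other.
- wedge_a_thick (a point): Middle of wedge_a's thick end face, 15 mm above its underside.
- wedge_a_thin (a point): Middle of wedge_a's thin end face, 15 mm above its underside.
- wedge_b_thick (a point): Middle of wedge_b's thick end face, 15 mm above its underside.
- wedge_b_thin (a point): Middle of wedge_b's thin end face, 15 mm above its underside.
- wedge_c_thick (a point): Middle of wedge_c's thick end face, 15 mm above its underside.
- wedge_c_thin (a point): Middle of wedge_c's thin end face, 15 mm above its underside.
- wedge_d_thick (a point): Middle of wedge_d's thick end face, 15 mm above its underside.
- wedge_d_thin (a point): Middle of wedge_d's thin end face, 15 mm above its underside.
- lens: Black wide-angle lens standing upright on its mount, 78 mm across, 82 mm tall; leave alone. Origin at the centre of its underside.
- adapter: Polished steel lens adapter ring lying flat, 66 mm across, 9 mm tall; leave alone. Origin at its centre, on the table.
- loupe: Tiny glass loupe, 28 mm across, 29 mm tall; leave alone. Origin at the centre of its underside.
- shoe_cover: Red silicone hot-shoe cover, 22 x 20 x 9 mm; leave alone. Origin at the centre of its underside.
- lens_cap: Black lens cap lying flat, 68 mm across, 8 mm tall; leave alone. Origin at the centre of its underside.
- card_case: Amber memory-card case, 55 x 85 x 18 mm; leave alone. Origin at the centre of its underside.
Mind the look-alikes: they are no part of the job. What is shaped like the wedge_c but blue or red is not meant.

How it is judged:
By the outcome, as a careful person would: the job done as asked, in the order asked, and still so for the second after the job is handed in, with the robot touching nothing.
It also fails if it takes over 72 s, if anything falls off the work surface, if the arm or the gripper's body presses on something with over 40 N, if the wrist force passes 120 N, or if a joint passes its speed limit or range.

## Robot

A 7-joint arm with a two-finger parallel gripper is mounted at the origin on the work surface. World frame = base frame: x ahead of the robot, y to its left, z up, the work surface at z = 0. Lengths are in m, angles in rad, forces in N, time in s.
With the tool pointing down it reaches from about 0.35 to 0.9 m from the base axis. Payload 8.1 kg.
Tool frame: the origin (TCP) lies at the very end of the fingers, on their centre line; the grasp point (between the pads) lies 19 mm behind it (arm.grasp_offset is the distance from the TCP to the grasp point, in m); z points along the fingers, y is the direction in which the jaws open and shut (so a half turn about z gives the same grasp; the last joint's range is limited). The gripper opens to 92 mm and grips with 3 to 60 N. Pads are 19 mm wide; open, the fingers measure 130 mm over their backs; the gripper's body (75 mm by 190 mm) begins 47 mm behind the grasp point.
Start: joints at [-1.401, 0.434, 0.025, 1.573, -0.012, 1.134, -0.075], TCP at [0.168, 0.602, 0.227] pointing down, gripper open.
Joint ranges: [-2.62, 2.62], [-0.44, 2.09], [-1.27, 1.32], [0.08, 2.57], [-1.32, 4.46], [0.12, 2], [-2.74, 2.74]. Speed limits (rad/s): [2.22, 2.22, 3.01, 3.01, 3.14, 3.14, 3.14].

## Interface

Orientations are given as a rotation vector (axis times angle).
In Python, from cell import arm, eyes, workorder gives the robot as it stands.
- The arm moves only by the shell command python3 -m inch 'ROWS' [FORCE]. ROWS is JSON, a list that holds one entry, the list of rows, each a list of 5 numbers: the closure, from 0 (fully open) to 1 (shut), then the shift along the tool's x, y, z in mm, then the turn about the tool's z in degrees. A call has 1 to 12 rows; each row shifts and turns the pose as measured when the row begins, along the tool's axes as they then stand; what a row does not reach is not made up. A row lasts 1/10 s, in which the tool goes at most 50 mm and 8.59 degrees, less where a joint would pass 70% of its speed; a pose out of reach is approached as far as the arm can. A call with a gripper value outside its range is refused whole. The fingers move at their own pace and stop on an object; FORCE is the grip in N (left out, the last holds). Time passes only in rows, so rows that do not move let the fingers close. It gives the time, the measured TCP pose, the force and the opening at its end, in the units of the state.
- arm.observe(): the state, without advancing time (a new reading comes with each control period).
- eyes.get_image(name): name is "side" or "top"; returns a dict with "frame" (480x640x3 uint8, blue, green, red), "intrinsics" (3x3 intrinsics, pixels), "rvec" (rotation vector, rad) and "tvec" (3), from world to camera coordinates, as OpenCV has them. Camera axes: x right, y down, z forward; pixel columns grow to the right and rows downward; lengths in m; the calibration is good to about 2 mm. A picture is of the moment at which its call begins. There is no depth.
- workorder.sign_off(): hands the job in, once; it reports no verdict.
The state is a dict: "clock": time; "joints": joint angles; "dq": joint speeds; "joint_efforts": joint torques, N m; "position": TCP position; "ee_rot": TCP orientation; "force": force on the tool from outside, world axes, zero at the start; "ft_torque": the same for the moment, N m; "width": opening from 0.0 (shut) to 1.0 (fully open).
Only numpy, scipy, OpenCV 4.12 (cv2) and the standard library are available. Lean on these libraries where they do the work, as an engineer would, in place of code of your own. Each camera call takes 0.05 s, during which the arm holds its last target.

## Working session

There is one attempt and no reset: what is moved stays moved. The work goes in short steps, Python scripts to look and compute and a shell command to move; the robot and the scene stay as the last step left them, time stands still between calls to the robot, and variables do not carry over. Pictures are saved under pics/ and viewed, and the job is handed in when it is done.

```bash
ls; mkdir -p pics; python3 - <<'E'
from cell import arm, eyes, workorder
import cv2
print(arm.observe(), arm.grasp_offset)
for n in("side","top"):
    d=eyes.get_image(n); cv2.imwrite(f"pics/{n}0.png",d["frame"]); print(n,d["intrinsics"],d["rvec"],d["tvec"])
E
```

```text
pics
{'clock': 0.0, 'joints': array([-1.40062705,  0.43522037,  0.02496625,  1.57407538, -0.01162486,
        1.13397339, -0.07511376]), 'dq': array([-0.00036871,  0.00063173, -0.00051582, -0.00131981, -0.00069174,
        0.00106146,  0.00106072]), 'joint_efforts': array([ 1.85230865e-04, -6.67861390e+01,  9.84231681e-01, -3.14460862e+01,
       -6.07376662e-02,  4.28898039e-02,  1.71590546e-04]), 'position': array([0.16828383, 0.60140676, 0.22595489]), 'ee_rot': array([-4.27261542e-01, -3.11230670e+00,  2.40083765e-03]), 'force': array([-0.14369175,  0.07649278,  0.09885998]), 'ft_torque': array([ 0.03035068, -0.03709383,  0.08670185]), 'width': 0.9971508265748303} 0.0188
side [[466.08329419   0.         318.4883237 ]
 [  0.         466.08329419 243.12002222]
 [  0.           0.           1.        ]] [ 2.11332652 -0.22823741  0.09748459] [-0.54124833  0.12591904  1.02731815]
top [[556.23418281   0.         318.80802421]
 [  0.         556.23418281 247.08383598]
 [  0.           0.           1.        ]] [ 2.22881383 -2.17435432  0.087569  ] [-0.05041126  0.53985277  1.34271488]
```

View pics/top0.png

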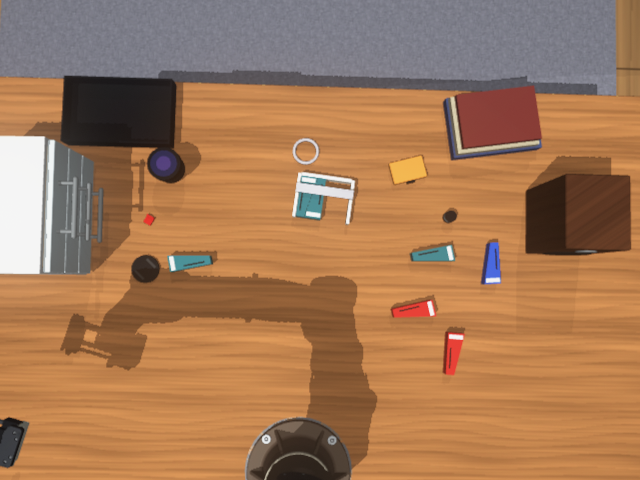

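View pics/side0.png

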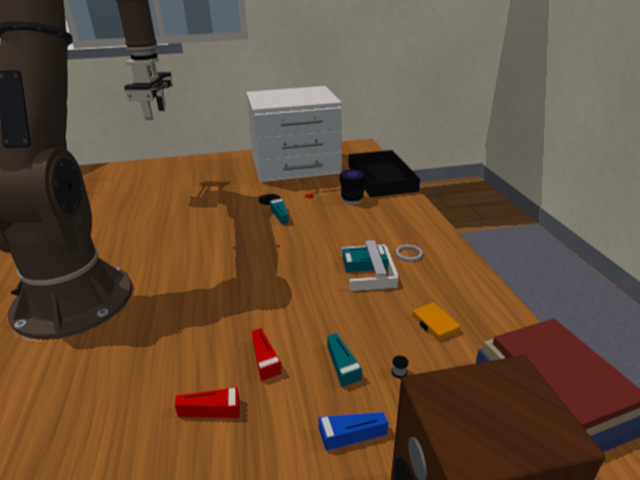

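The top view shows the rack at about (325,197), with a and b in its left (+y) half. One teal wedge is left at (190,262) with its stripe facing left, and the other is right at (433,254) with its stripe facing right. The side view agrees. Next I measure them.

```bash
cat > h.py <<'E'
import cv2, numpy as np
from cell import arm, eyes
from scipy.spatial.transform import Rotation as R
def ray(d,uv,z):
    uv=np.asarray(uv,float).reshape(-1,2); K=d["intrinsics"]; Rm=cv2.Rodrigues(np.array(d["rvec"]))[0]; t=np.array(d["tvec"])
    c=-Rm.T@t; r=(Rm.T@np.linalg.inv(K)@np.c_[uv,np.ones(len(uv))].T).T
    return c+r*((z-c[2])/r[:,2])[:,None]
def proj(d,P):
    return cv2.projectPoints(np.asarray(P,float).reshape(-1,1,3),np.array(d["rvec"]),np.array(d["tvec"]),d["intrinsics"],None)[0].reshape(-1,2)
def crop(d,x0,y0,x1,y1,s,name):
    cv2.imwrite(name,cv2.resize(d["frame"][y0:y1,x0:x1],None,fx=s,fy=s,interpolation=cv2.INTER_CUBIC))
E
python3 - <<'E'
from h import *
d=eyes.get_image("top"); s=eyes.get_image("side")
np.save("pics/t.npy",d["frame"])
crop(d,280,160,370,235,8,"pics/rack.png")
crop(d,160,240,225,280,8,"pics/wl.png")
crop(d,400,235,465,275,8,"pics/wr.png")
crop(s,320,220,420,300,8,"pics/racks.png")
E
```

```text
(no output)
```

View pics/rack.png

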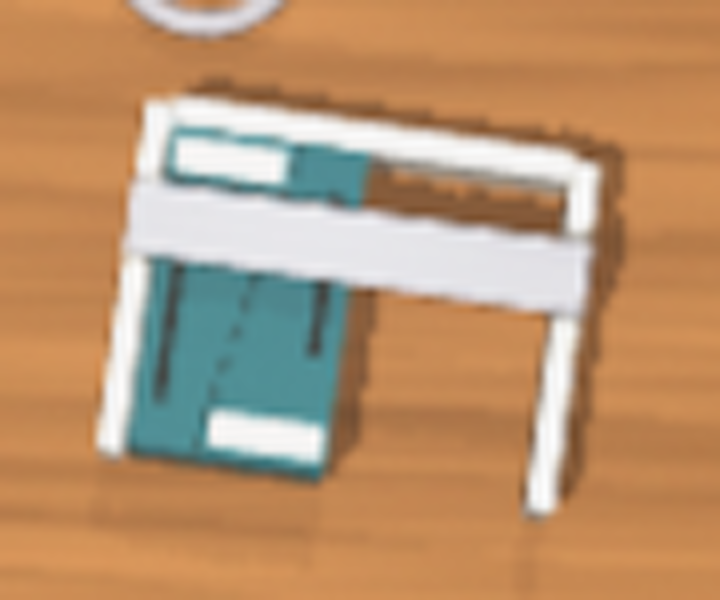

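View pics/wl.png

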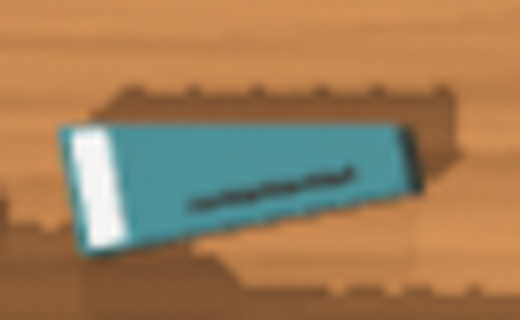

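View pics/wr.png

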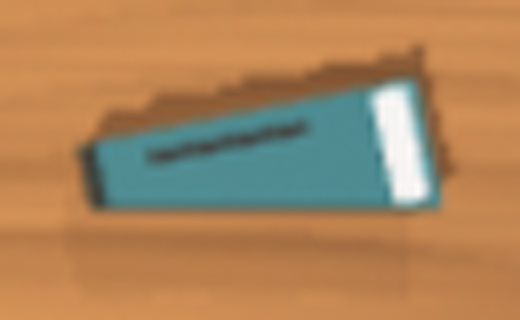

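View pics/racks.png

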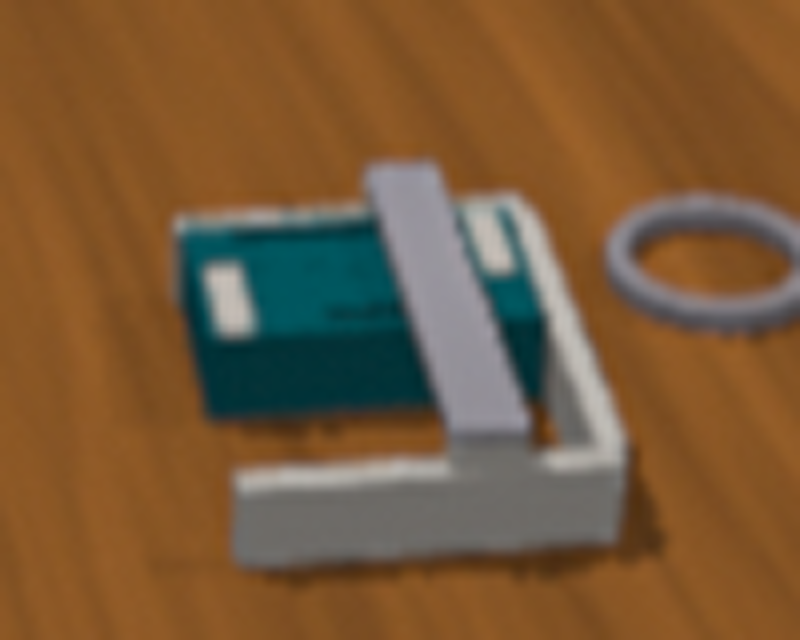

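The crops give clear corners. I'll fit the known outlines to them by rigid least squares on rays at the top-face heights.

```bash
cat >> h.py <<'E'
def fit(model,world):  # 2D rigid
    m=np.asarray(model,float);w=np.asarray(world,float)[:,:2]
    mc,wc=m.mean(0),w.mean(0); H=(m-mc).T@(w-wc)
    a=np.arctan2(H[0,1]-H[1,0],H[0,0]+H[1,1]); Rm=np.array([[np.cos(a),-np.sin(a)],[np.sin(a),np.cos(a)]])
    t=wc-Rm@mc; return a,t,((Rm@m.T).T+t-w)*1000
def full(uv,x0,y0,s=8): return (np.asarray(uv,float)+.5)/s-.5+np.array([x0,y0])
W=np.array([[-50,20],[-50,-20],[50,0],[50,-20]])/1000
E
python3 - <<'E'
from h import *
d=eyes.get_image("top")
r=ray(d,full([[97,455],[125,457],[527,515],[553,517],[147,100],[600,160]],280,160),.028)
for n,m,uv,o,z in [("rack",np.array([[-51,70],[-51,62],[-51,-62],[-51,-70],[59,70],[59,-70]])/1e3,[[97,455],[125,457],[527,515],[553,517],[147,100],[600,160]],(280,160),.028),
 ("L",W,[[60,125],[85,256],[404,125],[413,193]],(160,240),.03),
 ("R",W,[[415,78],[440,208],[95,143],[102,208]],(400,235),.03)]:
    if n=="R": m=W[[1,0,3,2]]
    a,t,res=fit(m,ray(d,full(uv,*o),z)); print(n,np.degrees(a),t,res.round(1).tolist())
T=R.from_rotvec(arm.observe()["ee_rot"]).as_matrix();print(T.round(3))
s=eyes.get_image("side")
crop(s,255,185,305,230,12,"pics/sl.png");crop(s,310,320,380,395,8,"pics/sr.png")
# teal contour fit check
hsv=cv2.cvtColor(d["frame"],cv2.COLOR_BGR2HSV)
m=cv2.inRange(hsv,(80,60,40),(100,255,255)); n,l,st,c=cv2.connectedComponentsWithStats(m)
for i in range(1,n):
    if st[i,4]>60: print(st[i],c[i])
E
```

```text
rack -6.291855507482946 [ 0.65619014 -0.04436608] [[0.1, -0.0], [-0.4, 0.5], [0.5, -0.2], [0.0, -0.3], [0.3, 0.2], [-0.5, -0.3]]
L -77.50669609498604 [0.50268644 0.27381243] [[0.0, -0.3], [0.1, 0.1], [-0.5, 0.6], [0.4, -0.3]]
R 102.57620984429849 [ 0.52430945 -0.31413862] [[-0.3, 0.5], [-0.0, -0.2], [0.1, 0.8], [0.3, -1.2]]
[[-0.963  0.27  -0.   ]
 [ 0.27   0.963 -0.001]
 [-0.    -0.001 -1.   ]]
[301 178  25   8  80] [317.8375 181.4375]
[296 192  27  28 494] [308.73684211 204.48987854]
[412 246  37  15 391] [431.68542199 254.73657289]
[173 256  39  15 404] [190.33910891 261.34158416]
```

```bash
cat >> h.py <<'E'
rackA,rackT=np.radians(-6.29),np.array([.6562,-.0444])
def loc(a,t,p):
    c,s=np.cos(a),np.sin(a); return np.array(t)+np.array([[c,-s],[s,c]])@(np.asarray(p)/1000.)
def go(xy,z=None,head=None):
    "tool-frame shift (mm) to xy/z with present axes, turn (deg) to heading of tool y"
    o=arm.observe(); T=R.from_rotvec(o["ee_rot"]).as_matrix(); p=o["position"]
    tgt=np.array([*xy,p[2] if z is None else z]); h=np.degrees(np.arctan2(T[1,1],T[0,1]))
    print("clock %.2f pos %s yhead %.1f tilt %.2f F %s w %.3f"%(o["clock"],p.round(4),h,np.degrees(np.arccos(-T[2,2])),o["force"].round(1),o["width"]))
    print("shift",(T.T@(tgt-p)*1000).round(1), "turn",None if head is None else round((h-head+180)%360-180,1), "j",o["joints"].round(2))
wR=(np.radians(102.58),(.5243,-.3141)); wL=(np.radians(-77.5),(.5027,.2738))
E
python3 -c "
from h import *
g=loc(*wR,(36,-8.6)); print(g); go(g,.1,6.9)"
```

```text
[ 0.52485265 -0.27709116]
clock 0.30 pos [0.1684 0.6017 0.2265] yhead 74.4 tilt 0.03 F [-0.2 -0.   1.2] w 1.001
shift [-580.1 -750.2  126.9] turn 67.5 j [-1.4   0.43  0.02  1.57 -0.01  1.13 -0.08]
```

```bash
python3 -m inch '[[[0,-29,-37.5,0,0],[0,-29,-37.5,0,0],[0,-29,-37.5,0,0],[0,-29,-37.5,0,0],[0,-29,-37.5,0,0],[0,-29,-37.5,0,0],[0,-29,-37.5,0,0],[0,-29,-37.5,0,0],[0,-29,-37.5,0,0],[0,-29,-37.5,0,0]]]'; python3 -c "
from h import *
g=loc(*wR,(36,-8.6)); print(g); go(g,.1,6.9)"
```

```text
clock: 1.3
position: [0.3496, 0.153, 0.2246]
ee_rot: [-0.411, -3.114, -0.008]
force: [1.8, -0.1, 0.0]
width: 1.002
[ 0.52485265 -0.27709116]
clock 1.30 pos [0.3496 0.153  0.2246] yhead 75.0 tilt 0.31 F [ 1.8 -0.1  0. ] w 1.002
shift [-280.9 -370.6  122.3] turn 68.1 j [-0.83  0.02  0.29  2.13 -0.01  0.99  0.77]
```

```bash
python3 -m inch '[[[0,-28,-37,0,0],[0,-28,-37,0,0],[0,-28,-37,0,0],[0,-28,-37,0,0],[0,-28,-37,0,0],[0,-28,-37,0,0],[0,-28,-37,0,0],[0,-28,-37,0,0],[0,-28,-37,0,0],[0,-28,-37,0,0]]]'; python3 -m inch '[[[0,0,0,15,8.5],[0,0,0,15,8.5],[0,0,0,15,8.5],[0,0,0,15,8.5],[0,0,0,15,8.5],[0,0,0,15,8.5],[0,0,0,15,8.5],[0,0,0,15,8.5],[0,0,0,0,0]]]'; python3 -c "
from h import *
g=loc(*wR,(36,-8.6)); print(g); go(g,.1,6.9)
d=eyes.get_image('top'); crop(d,340,180,500,300,5,'pics/t1.png')
d=eyes.get_image('side'); crop(d,240,240,480,420,3,'pics/s1.png')
"
```

```text
clock: 2.3
position: [0.5298, -0.2951, 0.2245]
ee_rot: [0.402, 3.108, 0.017]
force: [1.1, 1.2, 1.2]
width: 0.999
clock: 3.2
position: [0.5316, -0.3054, 0.0998]
ee_rot: [2.095, 2.333, 0.015]
force: [0.1, -0.1, -0.9]
width: 1.001
[ 0.52485265 -0.27709116]
clock 3.20 pos [ 0.5316 -0.3054  0.0998] yhead 6.1 tilt 0.64 F [ 0.1 -0.1 -0.9] w 1.001
shift [28.9 -3.7 -0.1] turn -0.8 j [-0.12  0.68  0.88  1.8  -0.64  0.96  1.14]
```

View pics/t1.png

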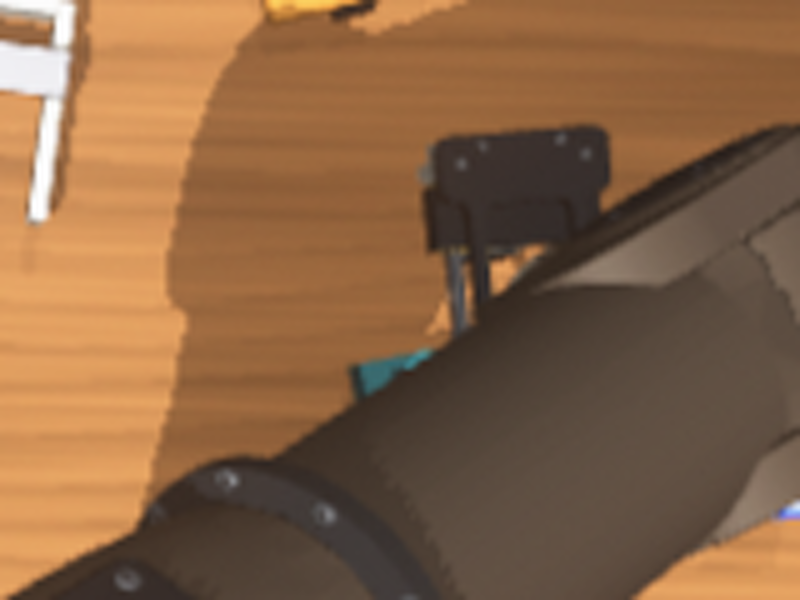

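View pics/s1.png

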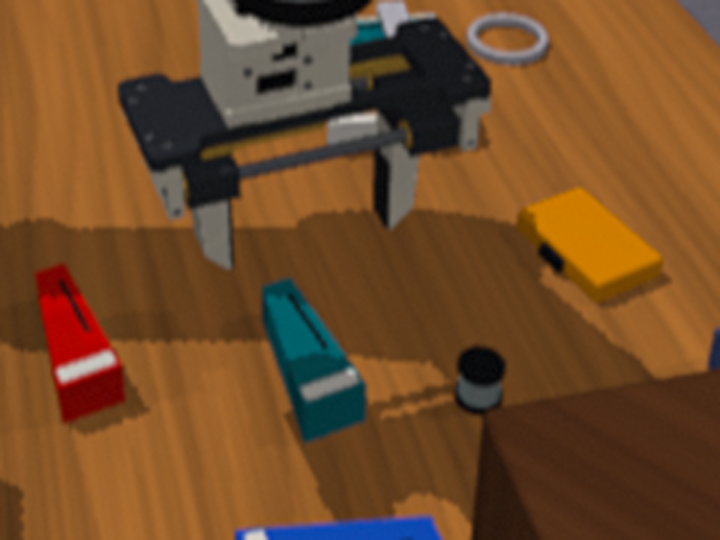

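The side view shows the fingers straddling the thin end of the right wedge from above, open along its width. I'll check forearm clearance while I align.

```bash
python3 -m inch '[[[0,29,-3.5,0,-1],[0,0,0,0,0]]]'; python3 -c "
from h import *
g=loc(*wR,(36,-8.6)); print(g); go(g,.005,6.9)
d=eyes.get_image('side'); cv2.imwrite('pics/s2.png',d['frame'])
"
```

```text
clock: 3.5
position: [0.5261, -0.2787, 0.1037]
ee_rot: [2.055, 2.362, 0.016]
force: [-0.1, 0.8, 0.1]
width: 0.999
[ 0.52485265 -0.27709116]
clock 3.50 pos [ 0.5261 -0.2787  0.1037] yhead 8.0 tilt 0.87 F [-0.1  0.8  0.1] w 0.999
shift [ 1.9 -2.5 98.6] turn 1.1 j [-0.17  0.65  0.88  1.85 -0.63  0.94  1.13]
```

View pics/s2.png

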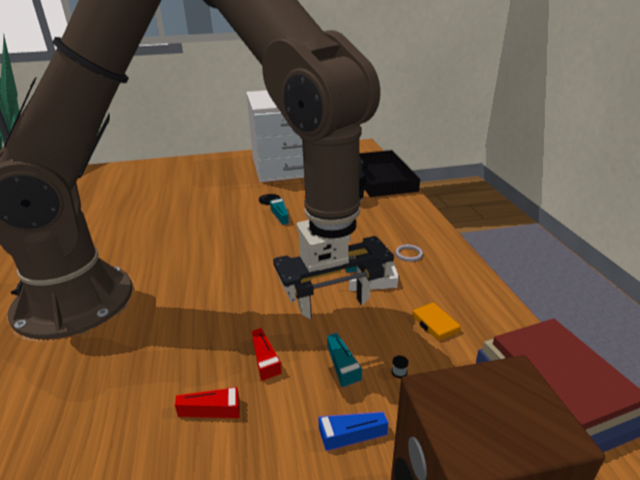

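The arm is well clear of everything. Descending.

```bash
python3 -m inch '[[[0,1,-1.5,20,1],[0,1,-1,20,0],[0,0,0,20,0],[0,0,0,15,0],[0,0,0,10,0],[0,0,0,0,0]]]'; python3 -c "
from h import *
g=loc(*wR,(36,-8.6)); print(g); go(g,.005,6.9)
d=eyes.get_image('side'); crop(d,240,240,440,400,4,'pics/s3.png')
"
```

```text
clock: 4.15
position: [0.5301, -0.2856, 0.023]
ee_rot: [2.054, 2.342, 0.021]
force: [0.7, 0.2, 0.6]
width: 1.0
[ 0.52485265 -0.27709116]
clock 4.15 pos [ 0.5301 -0.2856  0.023 ] yhead 7.5 tilt 1.70 F [0.7 0.2 0.6] w 1.000
shift [ 9.3 -4.6 17.7] turn 0.6 j [-0.1   0.74  0.77  1.9  -0.75  0.78  1.22]
```

View pics/s3.png

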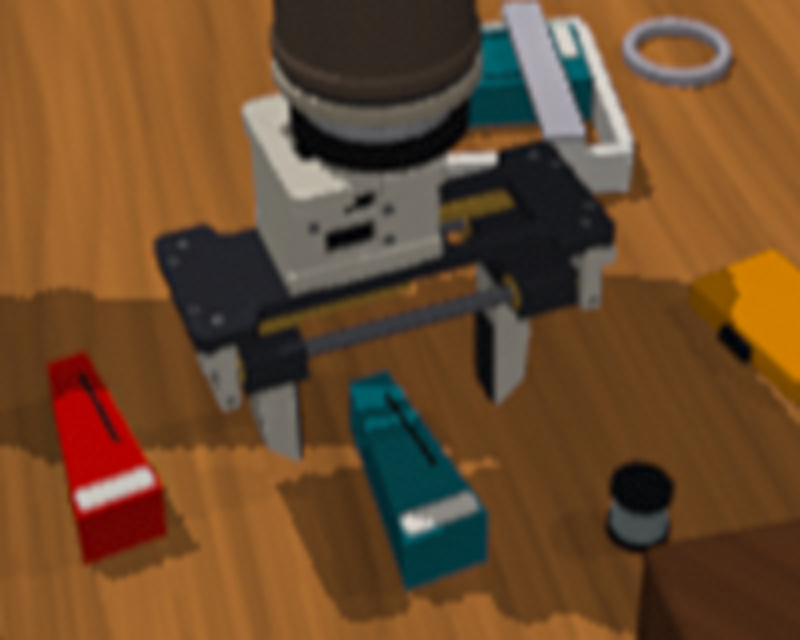

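```bash
python3 -m inch '[[[0,5,-2.5,4,0],[0,4,-2,4,0],[0,0,0,4,0],[0,0,0,3,0],[0,0,0,0,0],[0,0,0,0,0]]]'; python3 -c "
from h import *
g=loc(*wR,(36,-8.6)); print(g); go(g,.005,6.9)
print(R.from_rotvec(arm.observe()['ee_rot']).as_matrix().round(3))
"
```

```text
clock: 4.8
position: [0.526, -0.2775, 0.0094]
ee_rot: [2.051, 2.34, 0.023]
force: [0.0, 0.4, 0.9]
width: 0.998
[ 0.52485265 -0.27709116]
clock 4.80 pos [ 0.526  -0.2775  0.0094] yhead 7.5 tilt 1.94 F [0.  0.4 0.9] w 0.998
shift [ 0.7 -1.2  4.4] turn 0.6 j [-0.1   0.75  0.75  1.92 -0.77  0.74  1.24]
[[-0.131  0.991  0.033]
 [ 0.991  0.131 -0.009]
 [-0.013  0.031 -0.999]]
```

```bash
python3 -m inch '[[[0,1,-1,3,0.5],[0,0,0,0,0],[1,0,0,0,0],[1,0,0,0,0],[1,0,0,0,0],[1,0,0,0,0],[1,0,0,0,0],[1,0,0,0,0],[1,0,0,0,0],[1,0,0,0,0]]]' 30; python3 -c "
from h import *
g=loc(*wR,(36,-8.6)); print(g); go(g,.005,6.9)
"
```

```text
clock: 5.8
position: [0.5252, -0.2771, 0.0065]
ee_rot: [2.062, 2.329, 0.023]
force: [-0.1, 0.4, -0.1]
width: 0.353
[ 0.52485265 -0.27709116]
clock 5.80 pos [ 0.5252 -0.2771  0.0065] yhead 7.0 tilt 1.97 F [-0.1  0.4 -0.1] w 0.353
shift [ 0.  -0.4  1.5] turn 0.1 j [-0.1   0.75  0.75  1.93 -0.78  0.74  1.24]
```

```bash
python3 -m inch '[[[1,0,0,0,0],[1,0,0,0,0],[1,0,0,0,0]]]'
```

```text
clock: 6.1
position: [0.5253, -0.2772, 0.0066]
ee_rot: [2.061, 2.329, 0.023]
force: [0.0, -0.5, 0.2]
width: 0.256
```

```bash
python3 -m inch '[[[1,0,0,0,0],[1,0,0,0,0],[1,0,0,-2,0],[1,0,0,-4,0],[1,0,0,-4,0],[1,0,0,-4,0],[1,0,0,-4,0],[1,0,0,0,0]]]';python3 -c "
from h import *
go(loc(rackA,rackT,(-100,-9)),.03,78)
d=eyes.get_image('side'); crop(d,240,240,440,400,4,'pics/s4.png')
"
```

```text
clock: 6.9
position: [0.5243, -0.2765, 0.026]
ee_rot: [2.062, 2.33, 0.023]
force: [-0.5, -0.5, -0.8]
width: 0.255
clock 6.90 pos [ 0.5243 -0.2765  0.026 ] yhead 7.0 tilt 1.93 F [-0.5 -0.5 -0.8] w 0.255
shift [228.5  59.9  -5.1] turn -71.0 j [-0.12  0.73  0.78  1.92 -0.75  0.77  1.21]
```

View pics/s4.png

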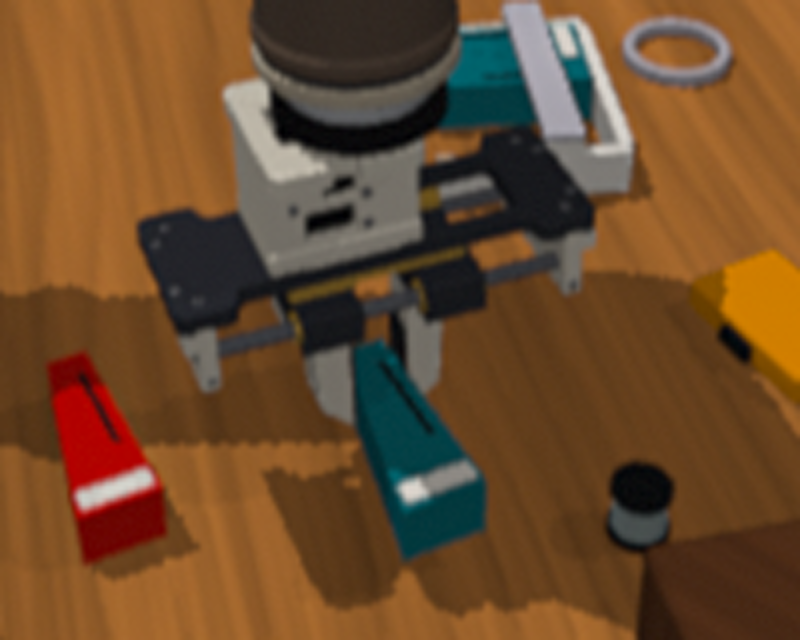

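The wedge is held and lifted. The opening reads 23.5 mm, as expected. Next I carry it to in front of the rack, then turn it there.

```bash
python3 -c "
from h import *
go(loc(rackA,rackT,(-168,-9)),.03,78)"
python3 -m inch '[[[1,25,-6,0,0],[1,25,-6,0,0],[1,25,-6,0,0],[1,25,-6,0,0],[1,25,-6,0,0],[1,25,-6,0,0],[1,25,-6,0,0],[1,25,-6,0,0],[1,25,-6,0,0],[1,0,0,0,0]]]';python3 -c "
from h import *
go(loc(rackA,rackT,(-168,-9)),.03,78)"
```

```text
clock 6.95 pos [ 0.5242 -0.2765  0.0257] yhead 7.0 tilt 1.92 F [ 0.1  0.  -1.9] w 0.258
shift [244.   -6.2  -7.5] turn -71.0 j [-0.12  0.73  0.78  1.92 -0.75  0.77  1.21]
clock: 7.95
position: [0.4402, -0.0536, 0.0203]
ee_rot: [2.063, 2.327, 0.022]
force: [0.5, 0.1, -1.6]
width: 0.255
clock 7.95 pos [ 0.4402 -0.0536  0.0203] yhead 6.9 tilt 2.01 F [ 0.5  0.1 -1.6] w 0.255
shift [12.6 50.2 -8.3] turn -71.1 j [-0.59  0.57  0.81  2.29 -0.82  0.55  0.97]
```

```bash
python3 -m inch '[[[1,0,0,-3,-8],[1,0,0,-3,-8],[1,0,0,-2,-8],[1,0,0,0,-8],[1,0,0,0,-8],[1,0,0,0,-8],[1,0,0,0,-8],[1,0,0,0,-8],[1,0,0,0,-7],[1,0,0,0,0],[1,0,0,0,0]]]';python3 -c "
from h import *
go(loc(rackA,rackT,(-145,-12)),.012,78)
d=eyes.get_image('top'); crop(d,240,140,400,260,5,'pics/t5.png')
d=eyes.get_image('side'); crop(d,200,160,440,340,3,'pics/s5.png')"
```

```text
clock: 9.05
position: [0.4438, -0.0592, 0.03]
ee_rot: [0.261, 3.09, -0.018]
force: [0.4, 0.5, -0.5]
width: 0.254
clock 9.05 pos [ 0.4438 -0.0592  0.03  ] yhead 80.3 tilt 2.44 F [ 0.4  0.5 -0.5] w 0.254
shift [-62.   29.9  20.4] turn 2.3 j [-0.36  0.46  0.47  2.26 -0.44  0.46  1.86]
```

View pics/t5.png

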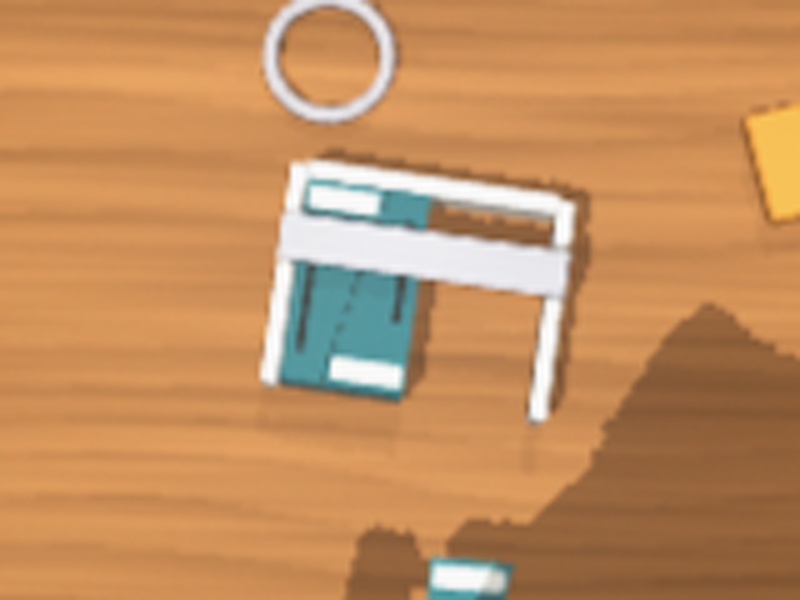

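View pics/s5.png

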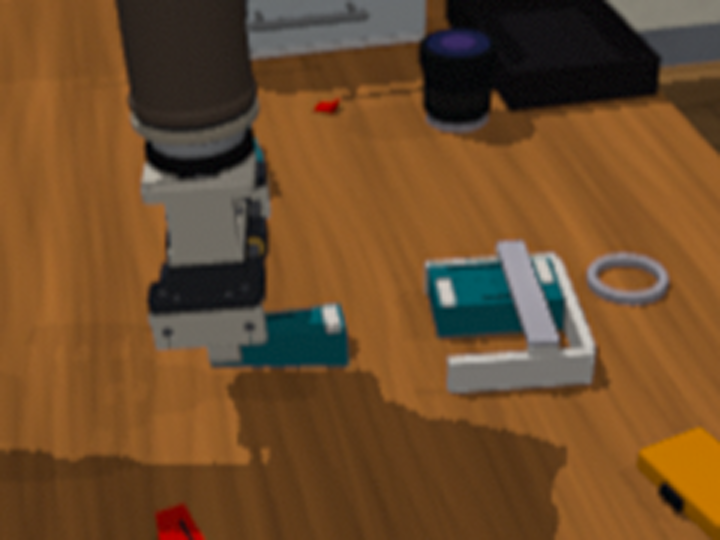

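```bash
python3 -c "
from h import *
d=eyes.get_image('top')
def rk(uv,o,s,z):
    p=ray(d,full(uv,*o,s),z)[:,:2]-rackT; c,q=np.cos(rackA),np.sin(rackA); return (p@np.array([[c,-q],[q,c]])*1000).round(1)
print('b front corner, b back corner',rk([[326,468],[372,152]],(280,160),8,.03))
print('a front left', rk([[130,445],[168,128]],(280,160),8,.03))
print('wall inner front',rk([[527,515]],(280,160),8,.028))
print('held lead corners, z guess .05',rk([[430,558],[512,566]],(240,140),5,.05))
print(R.from_rotvec(arm.observe()['ee_rot']).as_matrix().round(3))
go(loc(rackA,rackT,(-145,-14)),.012,78)
"
```

```text
b front corner, b back corner [[-45.8   0.7]
 [ 51.9  -0.3]]
a front left [[-47.   60.5]
 [ 50.7  62.2]]
wall inner front [[-51.5 -61.8]]
held lead corners, z guess .05 [[-125.   -22.2]
 [-123.5  -61.5]]
[[-0.985  0.166  0.039]
 [ 0.166  0.986 -0.015]
 [-0.041 -0.009 -0.999]]
clock 9.20 pos [ 0.4437 -0.0589  0.0299] yhead 80.4 tilt 2.42 F [-0.2  0.6 -1.2] w 0.251
shift [-62.4  27.5  20.3] turn 2.4 j [-0.36  0.46  0.47  2.26 -0.44  0.46  1.86]
```

```bash
python3 -m inch '[[[1,-16,7,0,2],[1,-16,7,0,0],[1,-16,7,4,0],[1,-14,6,4,0],[1,0,0,4,0],[1,0,0,3,0],[1,0,0,0,0]]]';python3 -c "
from h import *
go(loc(rackA,rackT,(-135,-14)),.009,78)"
```

```text
clock: 9.9
position: [0.5102, -0.0438, 0.0158]
ee_rot: [0.329, 3.086, -0.019]
force: [-0.1, -0.2, -1.4]
width: 0.253
clock 9.90 pos [ 0.5102 -0.0438  0.0158] yhead 77.8 tilt 2.27 F [-0.1 -0.2 -1.4] w 0.253
shift [-9.7  2.5  7.1] turn -0.2 j [-0.38  0.56  0.47  2.12 -0.47  0.52  1.8 ]
```

```bash
python3 -m inch '[[[1,-10,2.5,2,0],[1,-10,0,2,0],[1,-10,0,1,0],[1,-8,0,0,0],[1,0,0,0,0],[1,0,0,0,0]]]';python3 -c "
from h import *
go(loc(rackA,rackT,(-100,-14)),.007,78)
d=eyes.get_image('top'); crop(d,260,150,380,240,6,'pics/t6.png')
d=eyes.get_image('side'); crop(d,240,190,440,340,4,'pics/s6.png')"
```

```text
clock: 10.5
position: [0.5505, -0.051, 0.0121]
ee_rot: [0.333, 3.086, -0.019]
force: [-0.4, -0.0, -1.5]
width: 0.254
clock 10.50 pos [ 0.5505 -0.051   0.0121] yhead 77.7 tilt 2.25 F [-0.4 -0.  -1.5] w 0.254
shift [-3.7  4.7  5.2] turn -0.3 j [-0.35  0.62  0.47  2.02 -0.47  0.58  1.8 ]
```

View pics/t6.png

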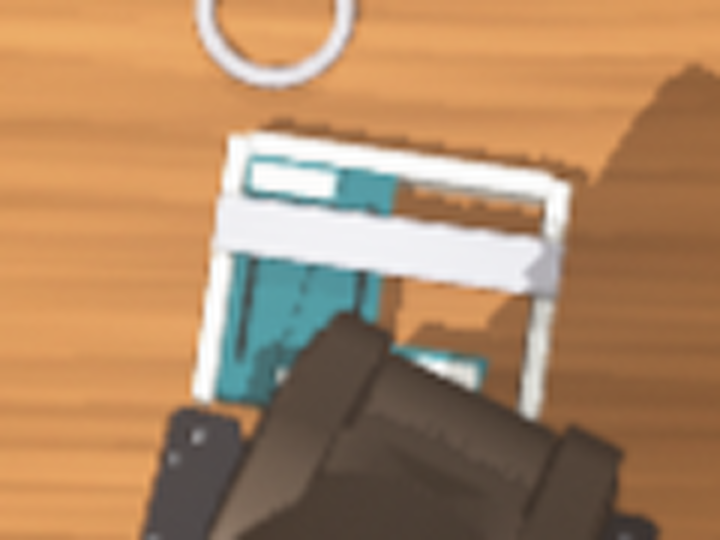

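View pics/s6.png

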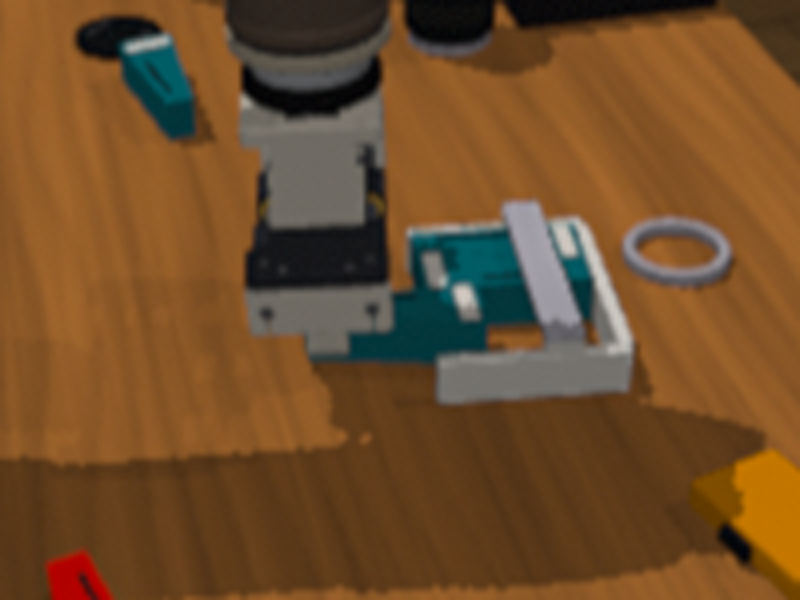

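The leading end is in the mouth, about 5 mm from b. I'll shift 3 mm toward b, lower, release so it lies flat, then regrip.

```bash
python3 -m inch '[[[1,-2,3,2,0],[1,0,0,2,0],[1,0,0,1.5,0],[1,0,0,0,0],[0.55,0,0,0,0],[0.55,0,0,0,0],[0.55,0,0,0,0],[0.55,0,0,0,0]]]';python3 -c "
from h import *
go(loc(rackA,rackT,(-75,-13)),.006,78)
d=eyes.get_image('side'); crop(d,240,190,440,340,4,'pics/s7.png')"
```

```text
clock: 11.4
position: [0.5528, -0.0479, 0.0068]
ee_rot: [0.332, 3.086, -0.018]
force: [-0.4, -0.4, -0.1]
width: 0.449
clock 11.40 pos [ 0.5528 -0.0479  0.0068] yhead 77.7 tilt 2.26 F [-0.4 -0.4 -0.1] w 0.449
shift [-27.    4.7   1.8] turn -0.3 j [-0.35  0.63  0.47  2.02 -0.48  0.57  1.8 ]
```

View pics/s7.png

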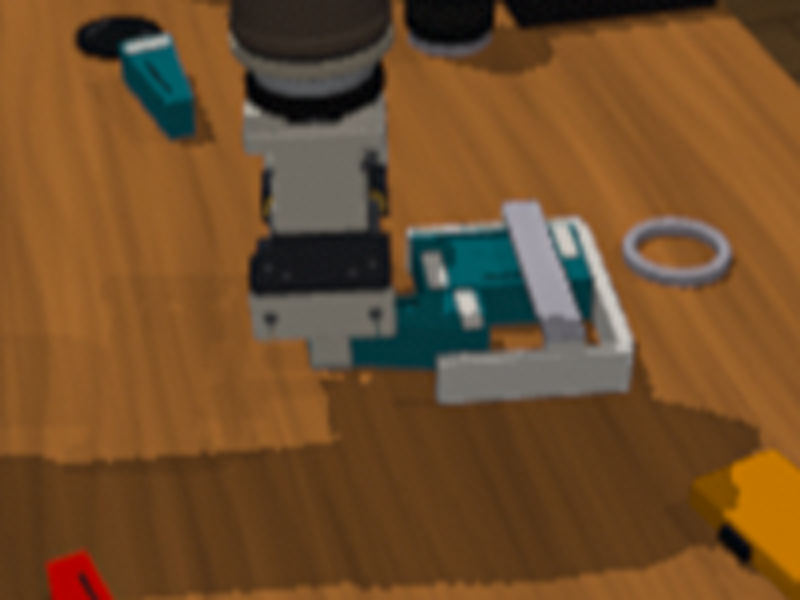

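```bash
python3 -m inch '[[[1,0,0,0,0],[1,0,0,0,0],[1,0,0,0,0],[1,-4,0.8,0,0],[1,-8,1.5,0,0],[1,-8,1.5,0,0],[1,-8,1.5,0,0],[1,-8,1,0,0],[1,0,0,0,0]]]' 20;python3 -c "
from h import *
go(loc(rackA,rackT,(-66,-13)),.006,78)
d=eyes.get_image('top'); crop(d,260,150,380,240,6,'pics/t8.png')
d=eyes.get_image('side'); crop(d,240,190,440,340,4,'pics/s8.png')"
```

```text
clock: 12.35
position: [0.593, -0.0493, 0.0078]
ee_rot: [0.332, 3.086, -0.019]
force: [0.5, -0.2, -2.3]
width: 0.254
clock 12.35 pos [ 0.593  -0.0493  0.0078] yhead 77.7 tilt 2.26 F [ 0.5 -0.2 -2.3] w 0.254
shift [ 3.7 -1.5  1.7] turn -0.3 j [-0.34  0.67  0.47  1.91 -0.48  0.63  1.78]
```

View pics/t8.png

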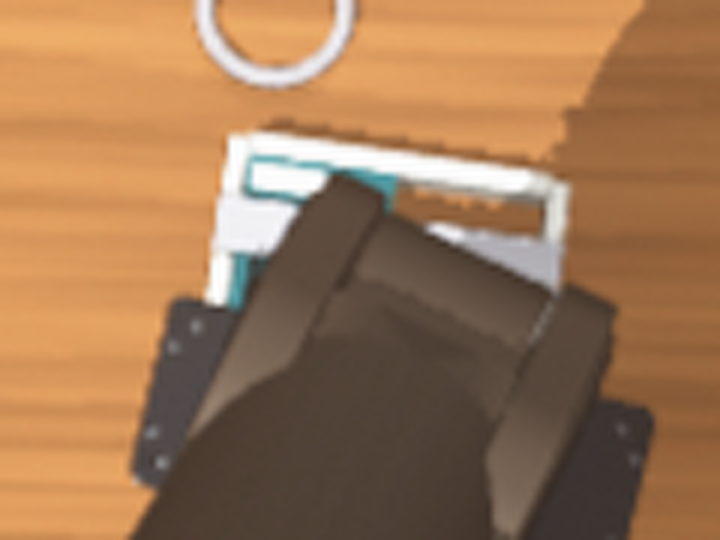

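View pics/s8.png

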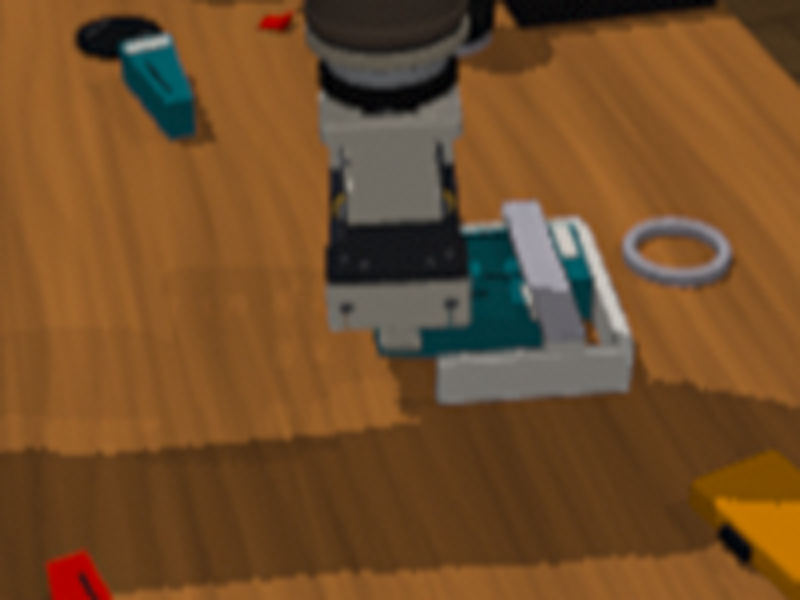

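Wedge 1's thick end is now under the bar and its rear sticks out about 25 mm. I'll release, back straight off, close, turn the jaws along the push direction and push its thin end.

```bash
python3 -m inch '[[[0.5,0,0,0,0],[0.5,0,0,0,0],[0.5,0,0,0,0],[0.5,0,0,0,0],[0.5,8,-1,-1,0],[0.5,12,-1,0,0],[0.5,15,-1.5,0,0],[0.5,15,-1.5,0,0],[0.5,0,0,0,0]]]' 20;  python3 -m inch '[[[1,0,0,-1,8.5],[1,0,0,-1,8.5],[1,0,0,-1,8.5],[1,0,0,0,8.5],[1,0,0,0,8.5],[1,0,0,0,8.5],[1,0,0,0,8.5],[1,0,0,0,8.5],[1,0,0,0,8.5],[1,0,0,0,7.5],[1,0,0,0,0]]]' 20;python3 -c "
from h import *
go(loc(rackA,rackT,(-96,-12)),.012,-6.3)
d=eyes.get_image('top'); crop(d,260,150,380,240,6,'pics/t9.png')
d=eyes.get_image('side'); crop(d,240,190,440,340,4,'pics/s9.png')"
```

```text
clock: 13.35
position: [0.5351, -0.0432, 0.007]
ee_rot: [0.333, 3.089, -0.018]
force: [1.3, -0.3, 0.3]
width: 0.497
clock: 14.45
position: [0.5372, -0.0419, 0.0121]
ee_rot: [2.34, 2.042, 0.031]
force: [0.3, -0.5, -0.3]
width: 0.003
clock 14.45 pos [ 0.5372 -0.0419  0.0121] yhead -7.8 tilt 2.34 F [ 0.3 -0.5 -0.3] w 0.003
shift [-0.9 22.6  1.1] turn -1.5 j [-0.62  0.73  0.87  2.07 -0.88  0.71  0.69]
```

View pics/t9.png

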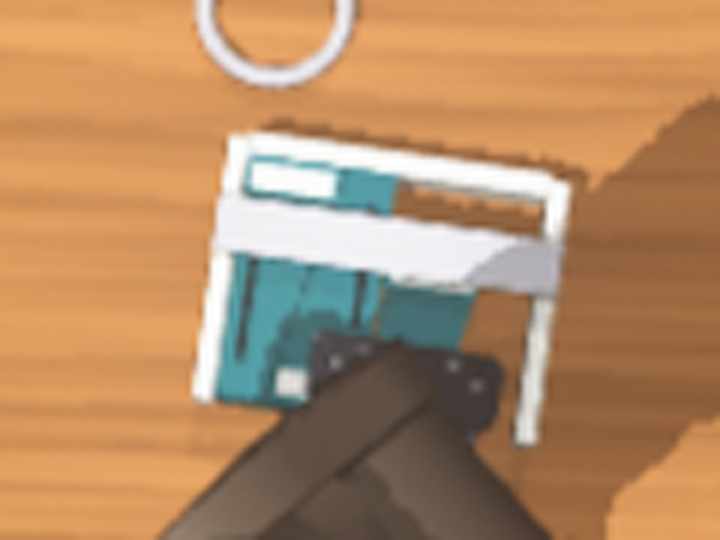

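View pics/s9.png

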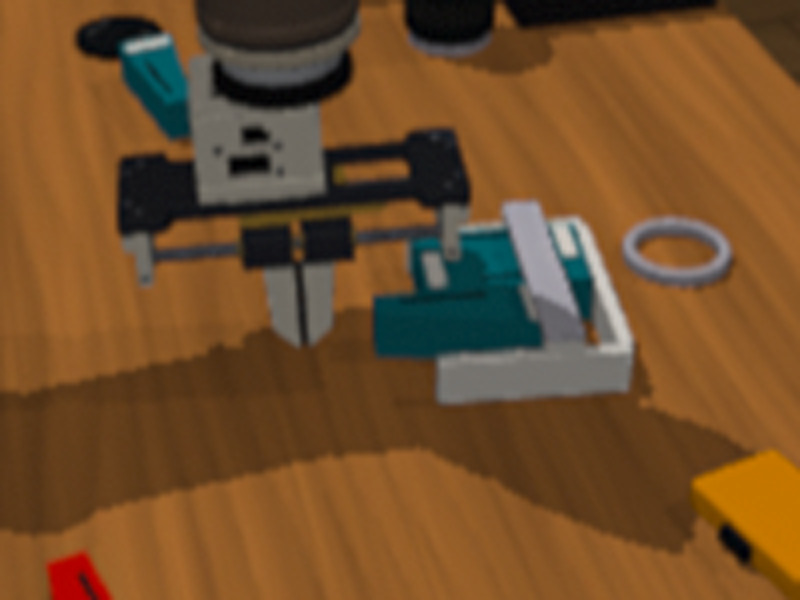

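```bash
python3 -m inch '[[[1,-1,5,2,-1.5],[1,0,8,2,0],[1,0,8,1,0],[1,0,6,0,0],[1,0,5,0,0],[1,0,5,0,0],[1,0,4,0,0],[1,0,0,0,0]]]' 20;python3 -c "
from h import *
go(loc(rackA,rackT,(-70,-12)),.008,-6.3)
d=eyes.get_image('side'); crop(d,240,190,440,340,4,'pics/s10.png')"
```

```text
clock: 15.35
position: [0.5821, -0.048, 0.0086]
ee_rot: [2.296, 2.091, 0.032]
force: [0.1, -0.2, -0.4]
width: 0.004
clock 15.35 pos [ 0.5821 -0.048   0.0086] yhead -5.3 tilt 2.34 F [ 0.1 -0.2 -0.4] w 0.004
shift [-0.4  3.2  0.8] turn 1.0 j [-0.58  0.78  0.86  1.96 -0.86  0.76  0.69]
```

View pics/s10.png

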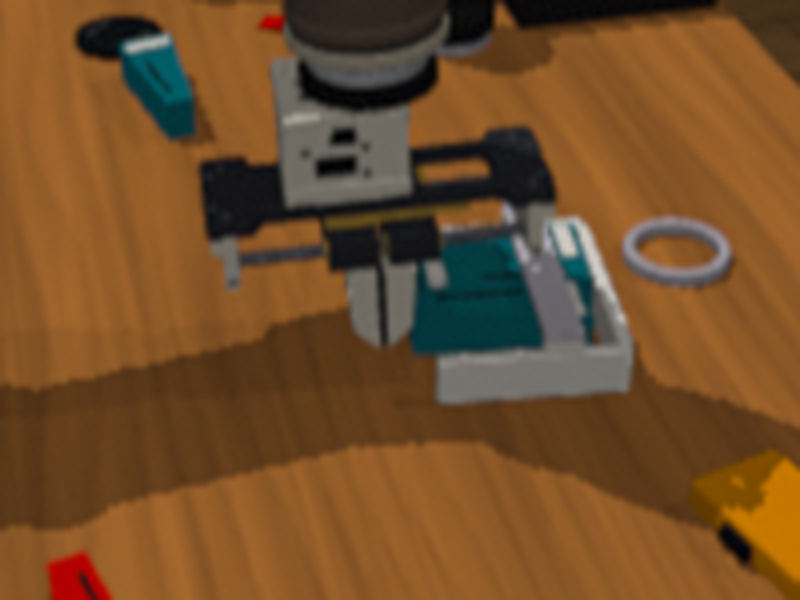

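```bash
for i in 1; do python3 -m inch '[[[1,0,2.5,0,1],[1,0,2.5,0,0],[1,0,2,0,0],[1,0,2,0,0]]]' 20; done;python3 -c "
from h import *
go(loc(rackA,rackT,(-70,-12)),.008,-6.3)
d=eyes.get_image('side'); crop(d,300,220,420,310,6,'pics/s11.png')"
```

```text
clock: 15.8
position: [0.5904, -0.0486, 0.0089]
ee_rot: [2.318, 2.07, 0.031]
force: [-1.0, 0.1, -1.1]
width: 0.005
clock 15.80 pos [ 0.5904 -0.0486  0.0089] yhead -6.5 tilt 2.26 F [-1.   0.1 -1.1] w 0.005
shift [-0.6 -5.1  0.7] turn -0.2 j [-0.57  0.79  0.86  1.94 -0.86  0.78  0.67]
```

View pics/s11.png

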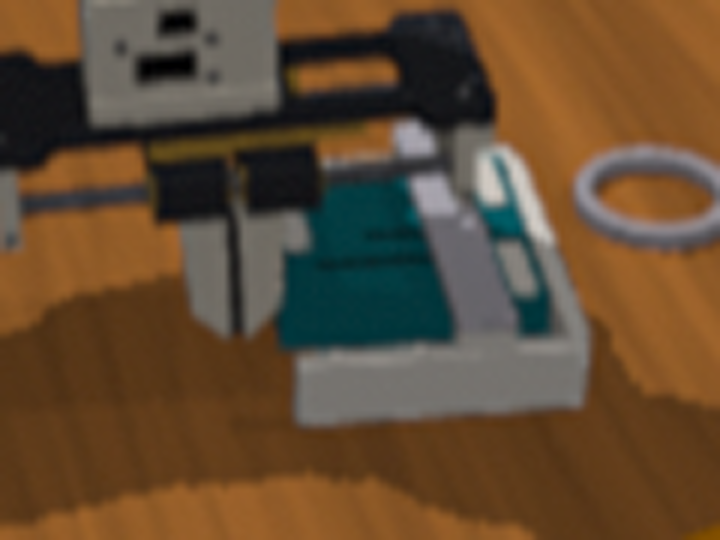

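```bash
python3 -m inch '[[[1,0,1.5,0,0],[1,0,1.5,0,0],[1,0,1.5,0,0]]]' 20; python3 -m inch '[[[1,0,1.5,0,0],[1,0,1.5,0,0]]]'; python3 -c "
from h import *
go(loc(rackA,rackT,(-70,-12)),.008,-6.3)
d=eyes.get_image('side'); crop(d,300,220,420,310,6,'pics/s12.png')"
```

```text
clock: 16.15
position: [0.592, -0.0488, 0.0086]
ee_rot: [2.322, 2.073, 0.027]
force: [-7.0, 0.9, 5.0]
width: 0.006
clock: 16.35
position: [0.5918, -0.0488, 0.0084]
ee_rot: [2.327, 2.076, 0.023]
force: [-6.8, 1.6, 5.7]
width: 0.004
clock 16.35 pos [ 0.5918 -0.0488  0.0084] yhead -6.5 tilt 1.58 F [-6.8  1.6  5.7] w 0.004
shift [-0.6 -6.5  0.2] turn -0.2 j [-0.57  0.8   0.86  1.93 -0.86  0.8   0.66]
```

View pics/s12.png

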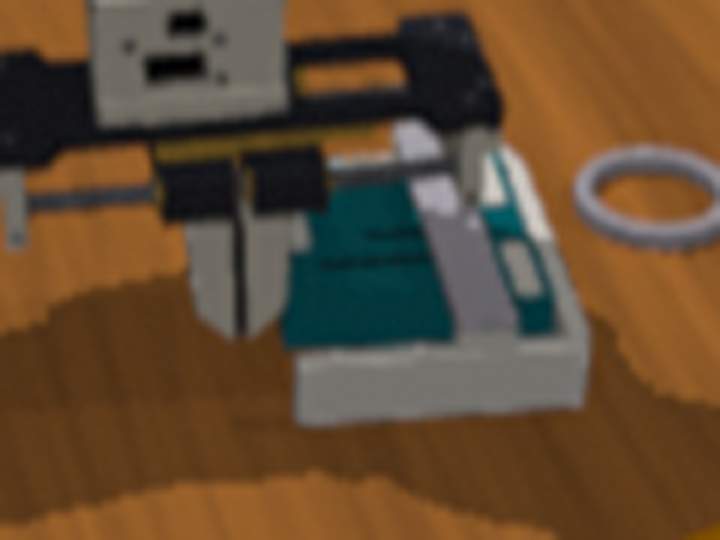

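```bash
python3 -m inch '[[[1,0,-6,0,0],[1,0,-15,-3,0],[1,0,-25,-10,0],[1,0,-35,-12,0],[1,0,-35,-12,0],[1,0,-20,-10,0],[1,0,0,0,0]]]'; python3 -c "
from h import *
go(loc(rackA,rackT,(-70,-12)),.008,-6.3)
d=eyes.get_image('top'); crop(d,280,160,370,235,8,'pics/t13.png')
d=eyes.get_image('side'); crop(d,320,220,420,300,8,'pics/s13.png')"
```

```text
clock: 17.1
position: [0.4507, -0.0335, 0.0522]
ee_rot: [2.325, 2.074, 0.025]
force: [0.2, 0.5, 0.2]
width: 0.005
clock 17.10 pos [ 0.4507 -0.0335  0.0522] yhead -6.5 tilt 1.75 F [0.2 0.5 0.2] w 0.005
shift [  0.5 134.1  48.3] turn -0.2 j [-0.75  0.57  0.98  2.25 -0.79  0.68  0.68]
```

View pics/t13.png

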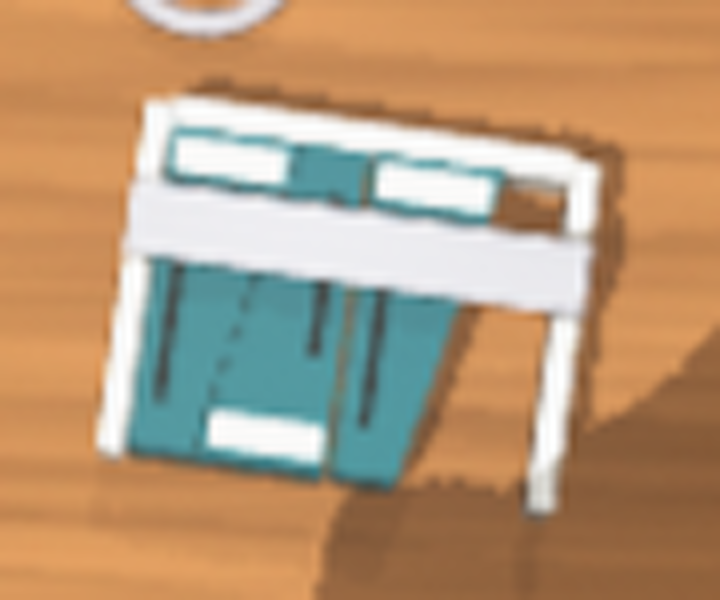

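View pics/s13.png

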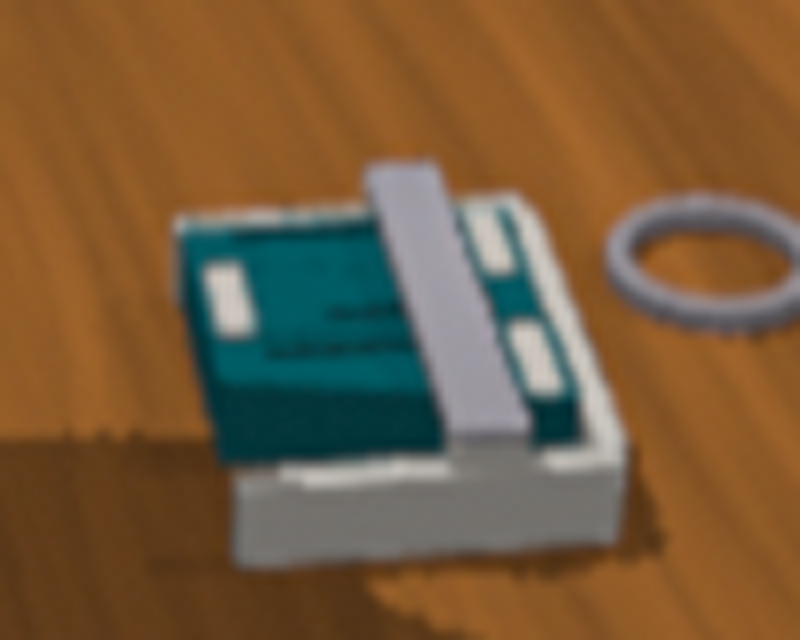

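Wedge 1 is home: its stripe lines up with a's, its front lines up with b's, and the gap to b is about 2 mm. Next is the left wedge.

```bash
python3 -m inch '[[[0,0,0,-25,-7],[0,0,0,-25,-6.5],[0,0,0,0,0]]]' ; python3 -c "
from h import *
g=loc(*wL,(-36,-1.4)); print(g); go(g,.1,6.85)"
```

```text
clock: 17.5
position: [0.4557, -0.0342, 0.1031]
ee_rot: [2.048, 2.337, 0.018]
force: [0.5, -0.7, 0.5]
width: 0.214
[0.49354136 0.30864364]
clock 17.50 pos [ 0.4557 -0.0342  0.1031] yhead 7.6 tilt 2.06 F [ 0.5 -0.7  0.5] w 0.214
shift [ 3.349e+02  8.250e+01 -3.000e-01] turn 0.7 j [-0.82  0.47  1.05  2.2  -0.6   0.75  0.75]
```

```bash
python3 -m inch '[[[0,28,7,0,0],[0,28,7,0,0],[0,28,7,0,0],[0,28,7,0,0],[0,28,7,0,0],[0,28,7,0,0],[0,28,7,0,0],[0,28,7,0,0],[0,28,7,0,0],[0,28,7,0,0],[0,28,7,0,0],[0,0,0,0,0]]]' ; python3 -c "
from h import *
g=loc(*wL,(-36,-1.4)); print(g); go(g,.06,6.85)"
```

```text
clock: 18.7
position: [0.5087, 0.2974, 0.0917]
ee_rot: [2.056, 2.314, 0.025]
force: [-0.6, 0.4, -0.9]
width: 1.001
[0.49354136 0.30864364]
clock 18.70 pos [0.5087 0.2974 0.0917] yhead 6.8 tilt 2.80 F [-0.6  0.4 -0.9] w 1.001
shift [ 13.6 -15.   30.8] turn -0.1 j [-1.3   0.71  1.02  1.89 -0.72  0.93  0.18]
```

```bash
python3 -m inch '[[[0,7,-7.5,8,0],[0,7,-7.5,8,0],[0,0,0,8,0],[0,0,0,8,0],[0,0,0,0,0]]]' ; python3 -c "
from h import *
g=loc(*wL,(-36,-1.4)); print(g); go(g,.006,6.85)
print(R.from_rotvec(arm.observe()['ee_rot']).as_matrix().round(3))
d=eyes.get_image('side'); crop(d,220,150,340,240,6,'pics/s14.png')"
```

```text
clock: 19.2
position: [0.4923, 0.308, 0.053]
ee_rot: [2.06, 2.309, 0.021]
force: [0.3, -0.6, 0.2]
width: 0.999
[0.49354136 0.30864364]
clock 19.20 pos [0.4923 0.308  0.053 ] yhead 6.6 tilt 2.79 F [ 0.3 -0.6  0.2] w 0.999
shift [ 1.8 -0.6 46.9] turn -0.3 j [-1.3   0.75  0.97  1.94 -0.78  0.86  0.19]
[[-0.113  0.993  0.044]
 [ 0.993  0.114 -0.021]
 [-0.026  0.041 -0.999]]
```

View pics/s14.png

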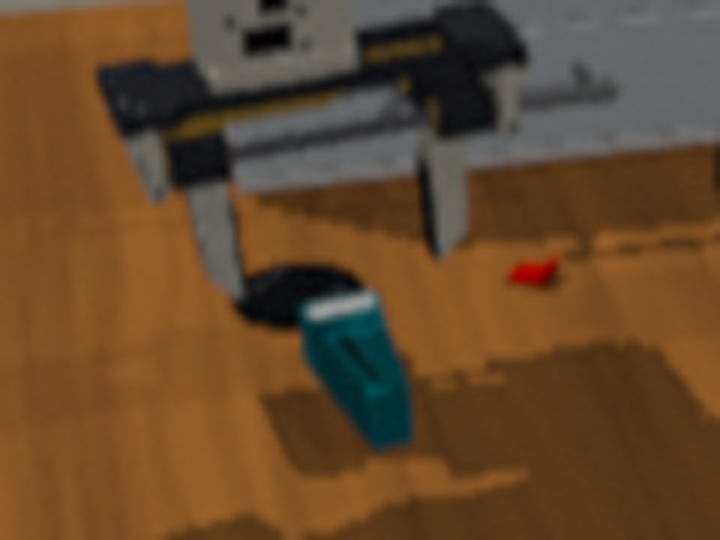

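```bash
python3 -m inch '[[[0.3,1,-0.5,8,0],[0.3,1,0,9,0],[0.3,0,0,10,0],[0.3,0,0,10,0],[0.3,0,0,7,0],[0.3,0,0,0,0]]]' ; python3 -c "
from h import *
g=loc(*wL,(-36,-1.4)); print(g); go(g,.006,6.85)
d=eyes.get_image('side'); crop(d,220,150,340,240,6,'pics/s15.png')
d=eyes.get_image('top'); crop(d,100,210,220,300,6,'pics/t15.png')"
```

```text
clock: 19.85
position: [0.4951, 0.308, 0.0062]
ee_rot: [2.062, 2.306, 0.023]
force: [0.3, -0.4, -0.4]
width: 0.701
[0.49354136 0.30864364]
clock 19.85 pos [0.4951 0.308  0.0062] yhead 6.4 tilt 2.86 F [ 0.3 -0.4 -0.4] w 0.701
shift [ 0.8 -1.5  0.1] turn -0.4 j [-1.25  0.81  0.9   1.96 -0.86  0.78  0.24]
```

View pics/s15.png

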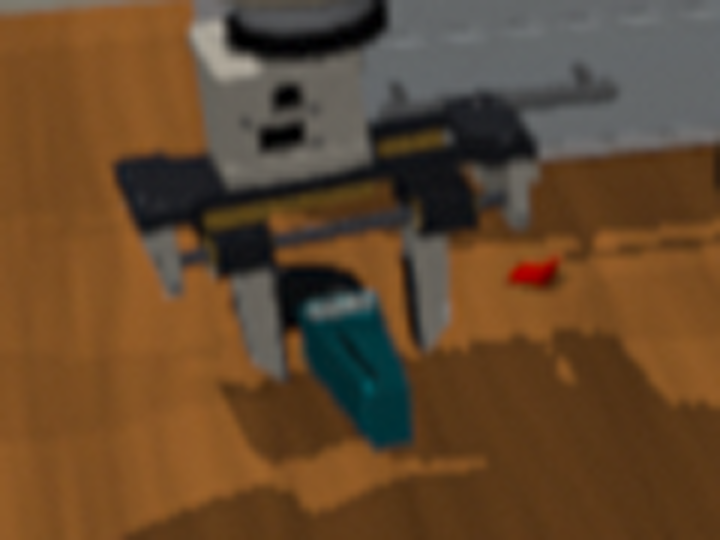

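View pics/t15.png

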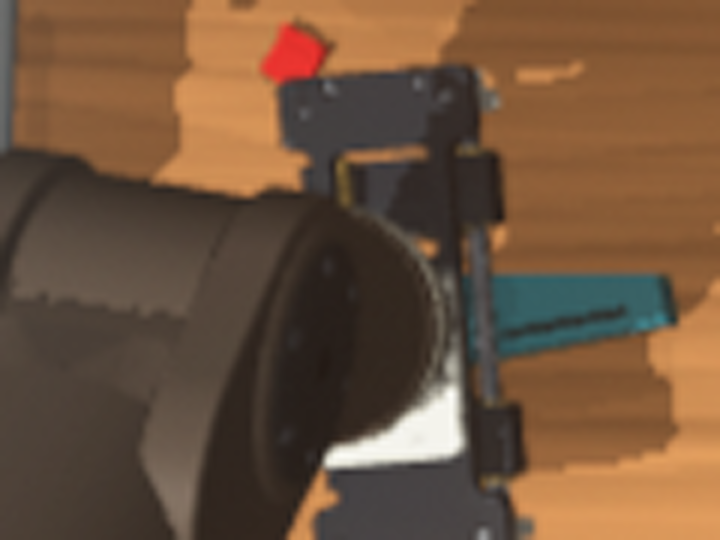

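The fingers straddle the thick end at table height and clear the cap. Closing.

```bash
python3 -m inch '[[[1,0.5,-1.5,0,0],[1,0,0,0,0],[1,0,0,0,0],[1,0,0,0,0],[1,0,0,0,0],[1,0,0,0,0],[1,0,0,0,0]]]' 30; python3 -m inch '[[[1,0,0,-2,0],[1,0,0,-6,0],[1,0,0,-6,0],[1,0,0,-6,0],[1,0,0,-5,0],[1,0,0,0,0]]]'; python3 -c "
from h import *
go(loc(rackA,rackT,(-190,-42)),.03,78)
print(R.from_rotvec(arm.observe()['ee_rot']).as_matrix().round(3))
d=eyes.get_image('side'); crop(d,220,150,340,240,6,'pics/s16.png')"
```

```text
clock: 20.65
position: [0.4945, 0.3091, 0.0084]
ee_rot: [2.062, 2.306, 0.028]
force: [0.2, -0.5, 0.0]
width: 0.41
clock: 21.25
position: [0.4933, 0.3097, 0.036]
ee_rot: [2.062, 2.306, 0.029]
force: [0.9, -0.5, -1.9]
width: 0.408
clock 21.25 pos [0.4933 0.3097 0.036 ] yhead 6.4 tilt 2.95 F [ 0.9 -0.5 -1.9] w 0.408
shift [-369.1  -72.6   11.3] turn -71.6 j [-1.29  0.77  0.95  1.95 -0.81  0.82  0.21]
[[-0.111  0.993  0.048]
 [ 0.994  0.112 -0.018]
 [-0.023  0.046 -0.999]]
```

View pics/s16.png

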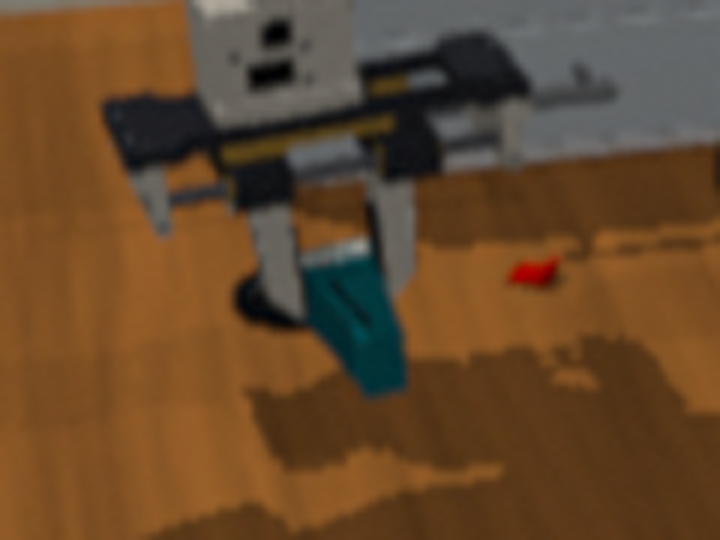

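```bash
python3 -m inch '[[[1,-31,-6,0,0],[1,-31,-6,0,0],[1,-31,-6,0,0],[1,-31,-6,0,0],[1,-31,-6,0,0],[1,-31,-6,0,0],[1,-31,-6,0,0],[1,-31,-6,0,0],[1,-31,-6,0,0],[1,-31,-6,0,0],[1,-31,-6,0,0],[1,-28,-6,0,0]]]' ; python3 -c "
from h import *
go(loc(rackA,rackT,(-190,-42)),.03,78)"
```

```text
clock: 22.5
position: [0.4636, -0.0731, 0.0399]
ee_rot: [2.047, 2.318, 0.031]
force: [0.2, 0.4, -1.0]
width: 0.41
clock 22.50 pos [ 0.4636 -0.0731  0.0399] yhead 7.1 tilt 3.04 F [ 0.2  0.4 -1. ] w 0.410
shift [ 8.1 -0.4  9.7] turn -70.9 j [-0.59  0.57  0.86  2.23 -0.78  0.61  0.97]
```

```bash
python3 -m inch '[[[1,0,0,0,-8],[1,0,0,0,-8],[1,0,0,0,-8],[1,0,0,0,-8],[1,0,0,0,-8],[1,0,0,0,-8],[1,0,0,0,-8],[1,0,0,0,-8],[1,0,0,0,-6.5],[1,0,0,0,0]]]' ; python3 -c "
from h import *
go(loc(rackA,rackT,(-145,-41)),.02,78)
print(R.from_rotvec(arm.observe()['ee_rot']).as_matrix().round(3))
d=eyes.get_image('side'); crop(d,220,170,420,320,4,'pics/s17.png')"
```

```text
clock: 23.5
position: [0.4622, -0.0807, 0.0404]
ee_rot: [0.276, 3.076, -0.026]
force: [0.2, 0.3, -0.2]
width: 0.409
clock 23.50 pos [ 0.4622 -0.0807  0.0404] yhead 79.7 tilt 3.19 F [ 0.2  0.3 -0.2] w 0.409
shift [-41.5  19.6  22.5] turn 1.7 j [-0.34  0.46  0.51  2.22 -0.44  0.5   1.89]
[[-0.983  0.178  0.051]
 [ 0.177  0.984 -0.021]
 [-0.054 -0.012 -0.998]]
```

View pics/s17.png

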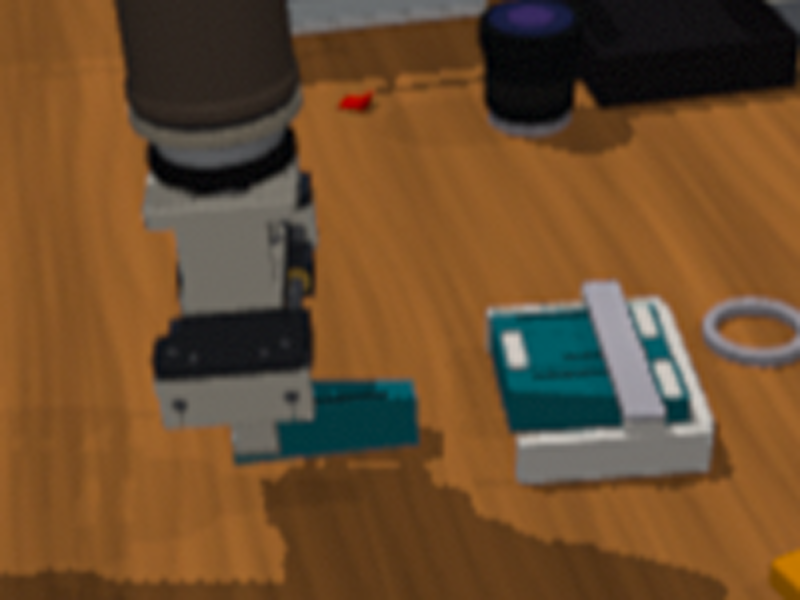

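```bash
python3 -m inch '[[[1,-14,6.5,3,2],[1,-14,6.5,6,0],[1,-14,6.5,6,0],[1,0,0,5,0],[1,0,0,0,0]]]' ; python3 -c "
from h import *
go(loc(rackA,rackT,(-105,-41)),.012,78)
d=eyes.get_image('top'); crop(d,260,150,380,240,6,'pics/t18.png')"
```

```text
clock: 24.05
position: [0.5101, -0.0703, 0.0207]
ee_rot: [0.354, 3.069, -0.024]
force: [-0.8, -0.0, -1.9]
width: 0.411
clock 24.05 pos [ 0.5101 -0.0703  0.0207] yhead 76.8 tilt 3.14 F [-0.8 -0.  -1.9] w 0.411
shift [-36.6   5.3  10.6] turn -1.2 j [-0.34  0.56  0.49  2.12 -0.49  0.52  1.84]
```

View pics/t18.png

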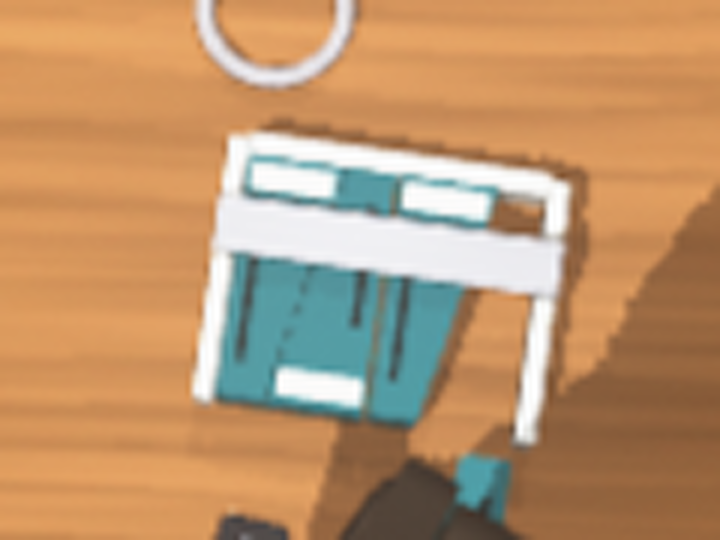

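```bash
python3 -m inch '[[[1,-6,2,3,-1],[1,-8,1.5,3,0],[1,-8,1.5,2,0],[1,-8,1,2,0],[1,-6,0.8,1.5,0],[1,0,0,0,0]]]' ; python3 -c "
from h import *
go(loc(rackA,rackT,(-105,-41)),.008,78)
d=eyes.get_image('top'); crop(d,260,150,380,240,6,'pics/t19.png')
d=eyes.get_image('side'); crop(d,260,190,420,310,5,'pics/s19.png')"
```

```text
clock: 24.7
position: [0.55, -0.0723, 0.0109]
ee_rot: [0.327, 3.071, -0.025]
force: [-0.6, -0.9, -0.7]
width: 0.41
clock 24.70 pos [ 0.55   -0.0723  0.0109] yhead 77.8 tilt 3.16 F [-0.6 -0.9 -0.7] w 0.410
shift [ 2.4 -1.9  2.7] turn -0.2 j [-0.32  0.61  0.48  2.03 -0.49  0.55  1.85]
```

View pics/t19.png

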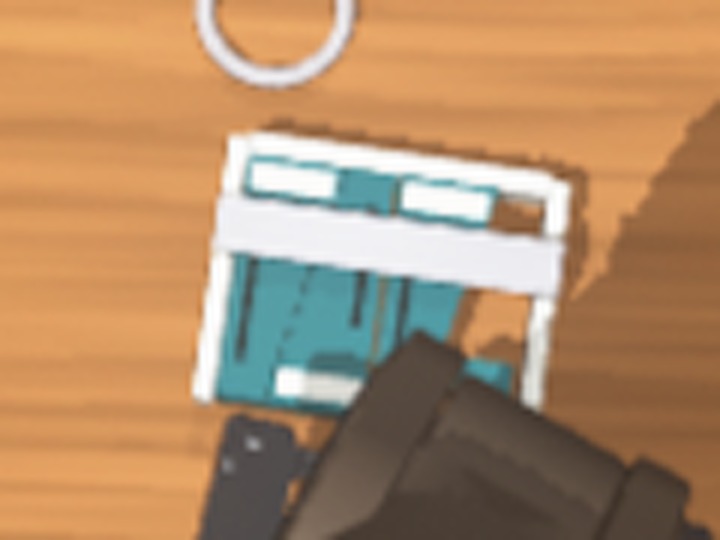

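View pics/s19.png

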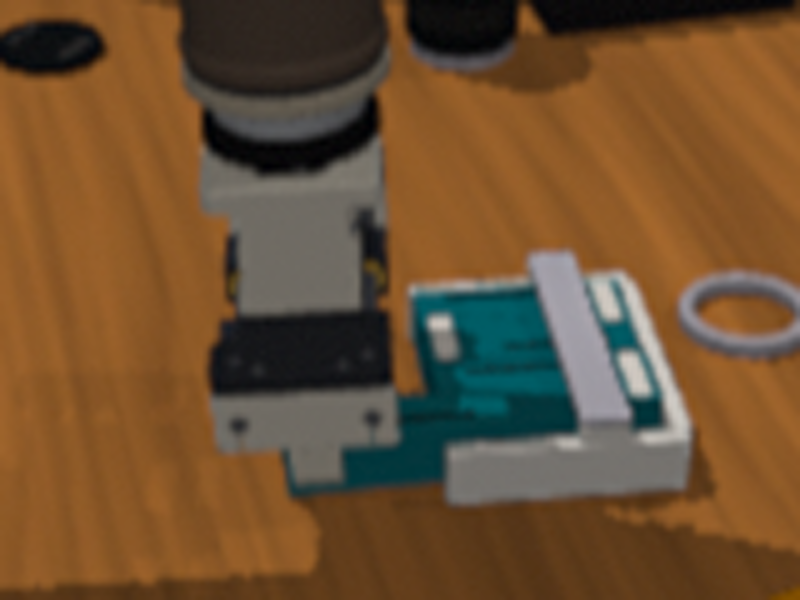

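```bash
python3 -m inch '[[[1,0,0,2,0],[1,0,0,1,0],[0.45,0,0,0,0],[0.45,0,0,0,0],[0.45,0,0,0,0],[1,0,0,0,0],[1,0,0,0,0],[1,0,0,0,0],[1,0,0,0,0]]]' 20 ; python3 -c "
from h import *
go(loc(rackA,rackT,(-66,-42)),.008,78)
d=eyes.get_image('side'); crop(d,260,190,420,310,5,'pics/s20.png')"
```

```text
clock: 25.7
position: [0.5482, -0.0725, 0.0084]
ee_rot: [0.329, 3.071, -0.024]
force: [0.4, 0.2, 0.8]
width: 0.412
clock 25.70 pos [ 0.5482 -0.0725  0.0084] yhead 77.8 tilt 3.14 F [0.4 0.2 0.8] w 0.412
shift [-38.2   1.8   2.5] turn -0.2 j [-0.31  0.62  0.47  2.03 -0.49  0.55  1.86]
```

View pics/s20.png

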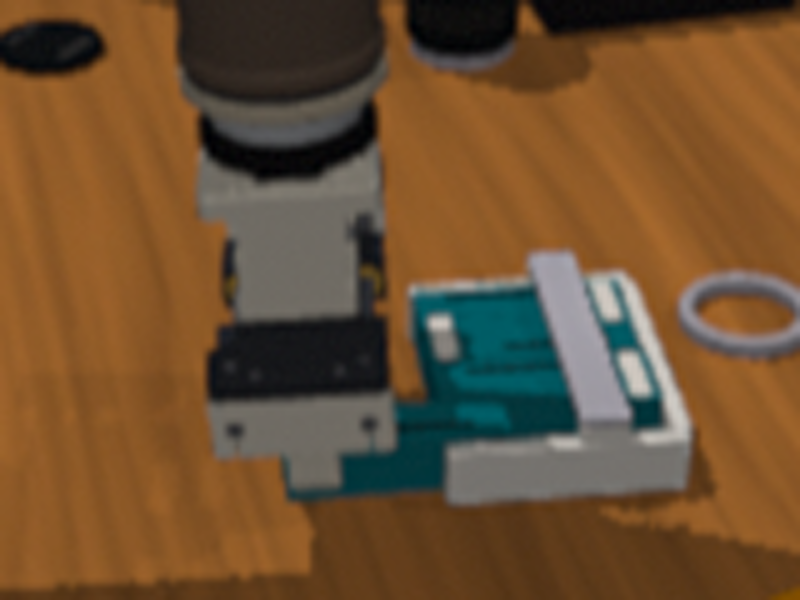

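```bash
python3 -m inch '[[[1,-7,0.5,0,0],[1,-7,0.5,0,0],[1,-7,0.5,0,0],[1,-7,0.5,0,0],[1,-5,0.5,0,0],[1,0,0,0,0]]]' 20 ; python3 -c "
from h import *
go(loc(rackA,rackT,(-65,-42)),.008,78)
d=eyes.get_image('side'); crop(d,260,190,420,310,5,'pics/s21.png')"
```

```text
clock: 26.35
position: [0.5845, -0.0774, 0.01]
ee_rot: [0.328, 3.071, -0.024]
force: [0.3, 0.2, -1.3]
width: 0.412
clock 26.35 pos [ 0.5845 -0.0774  0.01  ] yhead 77.8 tilt 3.15 F [ 0.3  0.2 -1.3] w 0.412
shift [-2.6 -1.1  2.2] turn -0.2 j [-0.3   0.66  0.48  1.94 -0.49  0.6   1.84]
```

View pics/s21.png

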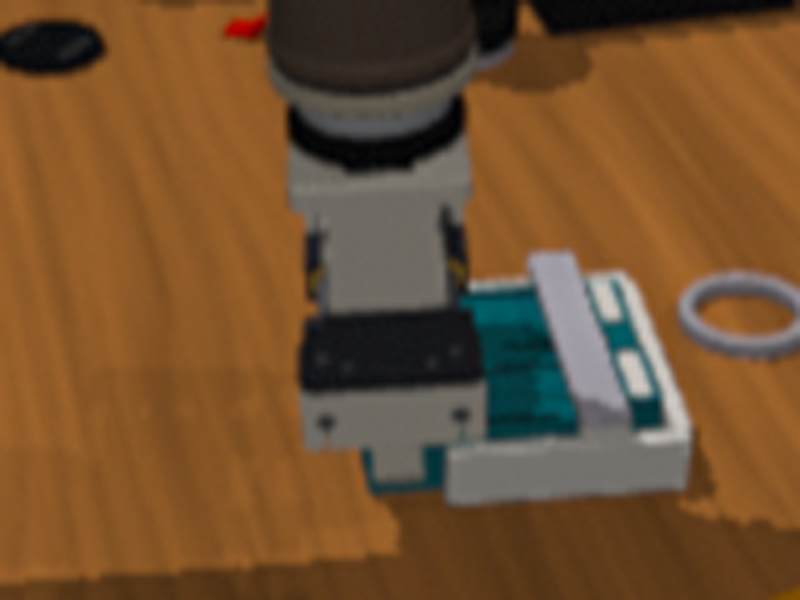

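```bash
python3 -m inch '[[[0.4,0,0,0,0],[0.4,0,0,0,0],[0.4,0,0,0,0],[0.4,0,0,0,0],[0.4,8,-0.5,0,0],[0.4,14,-1,0,0],[0.4,18,-1,0,0],[0.4,18,-1,0,0],[0.4,0,0,0,0]]]' 20;  python3 -m inch '[[[1,0,0,-1,8.5],[1,0,0,0,8.5],[1,0,0,0,8.5],[1,0,0,0,8.5],[1,0,0,0,8.5],[1,0,0,0,8.5],[1,0,0,0,8.5],[1,0,0,0,8.5],[1,0,0,0,8.5],[1,0,0,0,7],[1,0,0,0,0]]]' 20;python3 -c "
from h import *
go(loc(rackA,rackT,(-98,-42)),.010,-6.3)
d=eyes.get_image('side'); crop(d,260,190,420,310,5,'pics/s22.png')"
```

```text
clock: 27.3
position: [0.5214, -0.068, 0.0067]
ee_rot: [0.329, 3.073, -0.024]
force: [-0.1, 0.1, -0.5]
width: 0.606
clock: 28.4
position: [0.5269, -0.0677, 0.0102]
ee_rot: [2.316, 2.043, 0.045]
force: [0.0, -0.6, -0.4]
width: 0.009
clock 28.40 pos [ 0.5269 -0.0677  0.0102] yhead -7.1 tilt 3.48 F [ 0.  -0.6 -0.4] w 0.009
shift [-4.3 28.   1.9] turn -0.8 j [-0.58  0.71  0.87  2.11 -0.91  0.67  0.78]
```

View pics/s22.png

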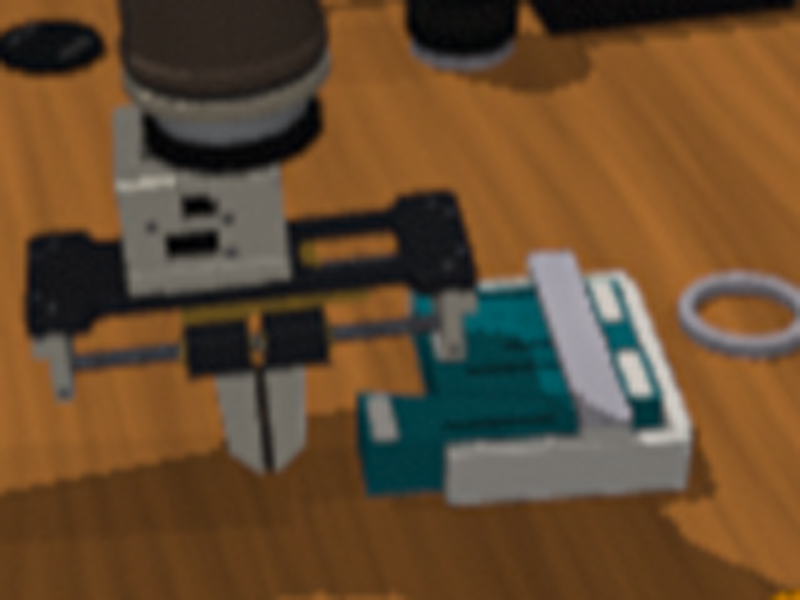

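```bash
python3 -m inch '[[[1,-4,5,0,-1],[1,0,8,0,0],[1,0,8,0,0],[1,0,7,0,0],[1,0,5,0,0],[1,0,5,0,0],[1,0,4,0,0],[1,0,4,0,0],[1,0,0,0,0]]]' 20;python3 -c "
from h import *
go(loc(rackA,rackT,(-66,-42)),.009,-6.3)
print(R.from_rotvec(arm.observe()['ee_rot']).as_matrix()[2].round(3))
d=eyes.get_image('side'); crop(d,260,190,420,310,5,'pics/s23.png')"
```

```text
clock: 29.35
position: [0.5771, -0.0773, 0.0134]
ee_rot: [2.281, 2.081, 0.045]
force: [0.2, 0.7, -1.1]
width: 0.006
clock 29.35 pos [ 0.5771 -0.0773  0.0134] yhead -5.2 tilt 3.52 F [ 0.2  0.7 -1.1] w 0.006
shift [-0.7  8.7  5. ] turn 1.1 j [-0.54  0.77  0.87  1.98 -0.88  0.74  0.76]
[-0.015  0.06  -0.998]
```

View pics/s23.png

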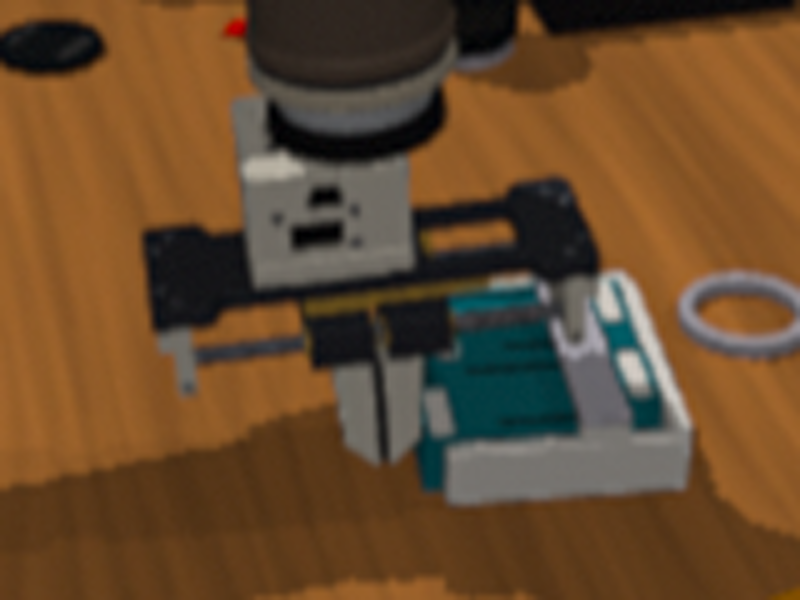

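```bash
python3 -m inch '[[[1,0,2.5,1.5,1],[1,0,2.5,1.5,0],[1,0,2,1,0],[1,0,2,0.5,0]]]' 20;python3 -m inch '[[[1,0,1.5,0.1,0],[1,0,1.5,0.1,0]]]'; python3 -c "
from h import *
go(loc(rackA,rackT,(-64,-42)),.009,-6.3)
d=eyes.get_image('side'); crop(d,260,190,420,310,5,'pics/s24.png')"
```

```text
clock: 29.8
position: [0.5853, -0.0783, 0.009]
ee_rot: [2.303, 2.059, 0.045]
force: [-1.0, -0.7, 0.5]
width: 0.006
clock: 30.0
position: [0.5883, -0.079, 0.0088]
ee_rot: [2.303, 2.059, 0.044]
force: [-1.9, -0.5, 0.0]
width: 0.007
clock 30.00 pos [ 0.5883 -0.079   0.0088] yhead -6.4 tilt 3.39 F [-1.9 -0.5  0. ] w 0.007
shift [-0.2 -0.2 -0.2] turn -0.1 j [-0.53  0.79  0.87  1.96 -0.88  0.76  0.74]
```

View pics/s24.png

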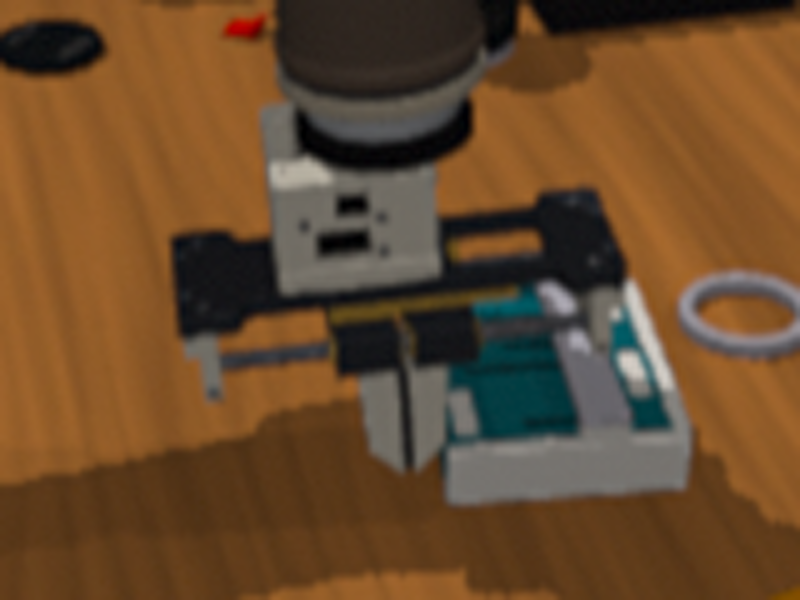

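Almost flush, so I continue in small pushes until it stalls.

```bash
for k in 1; do python3 -m inch '[[[1,0,1.5,0.1,0],[1,0,1.5,0.1,0]]]'; python3 -m inch '[[[1,0,2,0.1,0],[1,0,2,0.1,0]]]'; done; python3 -c "
from h import *
go(loc(rackA,rackT,(-62,-42)),.009,-6.3)
d=eyes.get_image('side'); crop(d,260,190,420,310,5,'pics/s25.png')"
```

```text
clock: 30.25
position: [0.5889, -0.0789, 0.0083]
ee_rot: [2.307, 2.061, 0.041]
force: [-8.5, 0.9, 4.9]
width: 0.008
clock: 30.45
position: [0.5887, -0.0788, 0.0077]
ee_rot: [2.313, 2.065, 0.035]
force: [-8.5, 1.3, 6.8]
width: 0.005
clock 30.45 pos [ 0.5887 -0.0788  0.0077] yhead -6.5 tilt 2.69 F [-8.5  1.3  6.8] w 0.005
shift [-0.4  1.3 -1.3] turn -0.2 j [-0.53  0.8   0.87  1.94 -0.88  0.77  0.73]
```

View pics/s25.png

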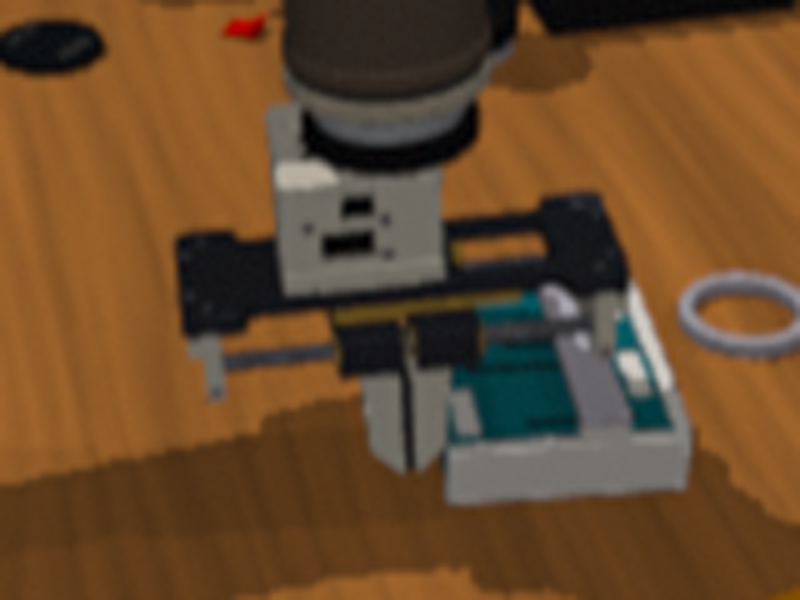

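It stalled with 8.5 N at the same depth as wedge 1 (TCP about 63 mm before the rack's centre). I'll back off and inspect.

```bash
python3 -m inch '[[[1,0,-6,0,0],[1,0,-15,-3,0],[1,0,-25,-10,0],[1,0,-35,-12,0],[1,0,-35,-12,0],[1,0,-20,-10,0],[1,0,0,0,0]]]'; python3 -c "
from h import *
go(loc(rackA,rackT,(-70,-12)),.008,-6.3)
d=eyes.get_image('top'); crop(d,280,160,370,235,8,'pics/t26.png'); cv2.imwrite('pics/tfull.png',d['frame'])
d=eyes.get_image('side'); crop(d,320,220,420,300,8,'pics/s26.png')"
```

```text
clock: 31.2
position: [0.4474, -0.0621, 0.0488]
ee_rot: [2.31, 2.065, 0.039]
force: [-0.1, 0.5, 0.2]
width: 0.005
clock 31.20 pos [ 0.4474 -0.0621  0.0488] yhead -6.4 tilt 2.86 F [-0.1  0.5  0.2] w 0.005
shift [ 29.2 133.4  47.1] turn -0.1 j [-0.69  0.57  0.97  2.27 -0.82  0.64  0.77]
```

View pics/t26.png

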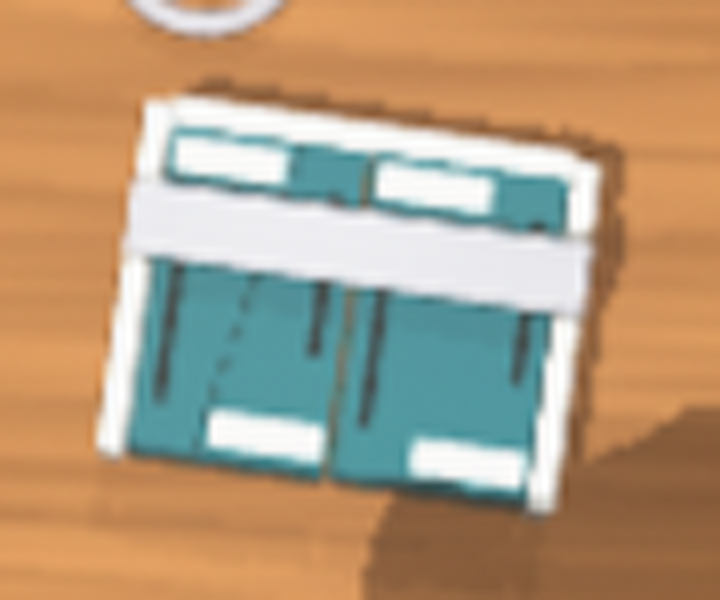

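View pics/s26.png

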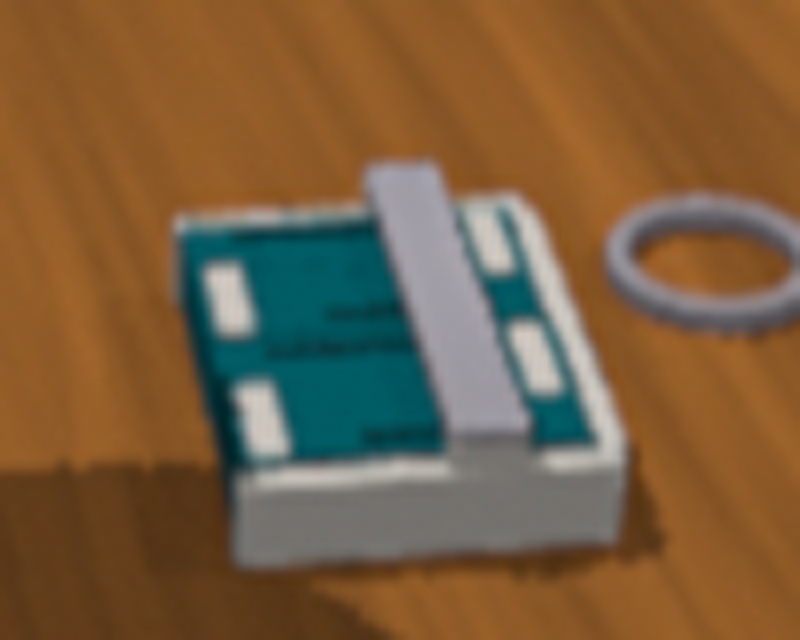

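View pics/tfull.png

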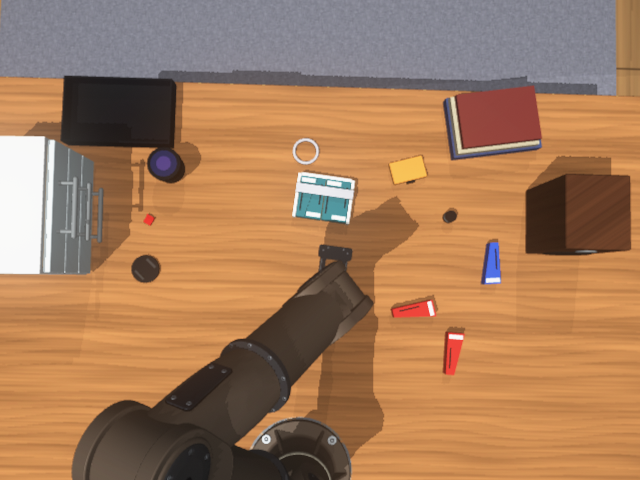

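```bash
python3 -c "
from cell import workorder, arm
print(arm.observe()['clock']); print(workorder.sign_off())"
```

```text
31.3
the job is handed in; nothing more can be done
None
```

Both loose wedges are now in the empty half of the rack, and I handed the job in at about 31 s of the 72 s. The wedge from the right went in first, thick end to the back along wedge_b. The one from the left followed, thin end to the back along the -y wall.

**Pushing home:** I slid each wedge under the bar and pushed it with the closed fingers until it stopped, at about 7 to 8.5 N. Both stopped at about the same depth.

**Last look, both cameras:** The four wedges lie flat, alternate head to tail and fill the rack. They sit against the back wall, and their fronts are level with each other and with the rack's open front to within about 1–2 mm. That was judged by eye from the enlarged pictures. A gap of about 2 mm between wedge_b and the first wedge remains, which is the rack's own slack. The lens and other camera things and the look-alike wedges appear where they were, and the gripper was clear of the rack.

**What did not go exactly as planned:** The tool drifted 2–3° out of vertical during the moves. I set each wedge down at the rack mouth and gripped it again so it slid in flat.

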